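# Change over a clipped relay and show its contact side to the inspection camera

### The job

Change over the relay row without a gap: plug the two new relays standing on the bench upright and fully home into the row's empty sockets, first the left one, then the middle one, and let go of each. Only then press down the tab of the right socket's retaining clip, pull out the old relay and hold it up to the inspection camera: its underside faces the lens squarely, on the lens axis and 85 mm in front of the lens, with its narrow width level across the picture. Finish while the gripper still holds it there, without having touched the camera, and leave the bottle, the multimeter and the side cutter where they are.

Things in the scene. Friction and masses are not known exactly. Their poses are not given: they have to be found in the camera images.
- relay_row: Three grey relay sockets on a rail on an aluminium plate 116 x 200 x 3 mm, fixed. Origin: centre of the plate's underside, on the bench. x away from the robot, y along the row to the left, z up. Sockets at y = +60, 0, -60 mm, each 34 mm wide (y); the raised middle (44 mm in x) is 37 mm high, low shoulders of 23 mm reach to x = +-50. The gaps between sockets are free for fingers (rail 11 mm high).
- socket_1 (a point): Left socket: centre of its pocket floor, 25 mm above the bench, axes as relay_row. The pocket is 31 mm (x) by 25 mm (y) and 12 mm deep: a relay fits with 1.5 mm play a side, its long side along the row's x, either way round. Grip relays across the narrow width, along the row; seated, 24 mm of a relay stands out. Empty at the start, its clip open.
- socket_2 (a point): Middle socket: the same point, pocket and axes as socket_1. Empty at the start, its clip open.
- socket_3 (a point): Right socket: the same point, pocket and axes as socket_1. The old relay is plugged in here, its hook-shaped black clip shut over it (hook up to 65 mm above the bench).
- clip_3_tab (a point): Where to press, straight down with closed fingers: top of the ribbed black tab (16 mm wide, 34 long) that sticks out of the right clip towards the robot; 42 mm above the bench when shut. It meets its stop after 11 mm (4 to 6 N) and stays down. The hinge axis lies along the row, 27 mm behind this point, 36 mm high; the clip's arm leans up to 14 mm towards the robot as it opens.
- clip_3 (a joint): Angle of the right clip (rad): 0 shut, its hook 5 mm over the front edge of the relay's top; 0.42 fully open at its stop. From 0.3 the relay is free to come straight up.
- old_relay: The suspect plug-in relay: light grey cover on a black base, 22 x 28 mm, 36 mm high, about 35 g. Origin: centre of its underside (contact side); x along its narrow 22 mm width, y along its long 28 mm side, z up. Looks like the new ones; known by its place in the right socket under the shut clip.
- new_relay_a: A new relay, same looks, size and axes as the old one, standing upright on the bench to the right of the row.
- new_relay_b: The other new relay, the same again; either may go in first.
- focus (a point): Point on the lens axis 85 mm in front of the lens, 192 mm above the bench: the centre of the old relay's underside goes here. z: out of the lens along its axis, upwards and 30 degrees off vertical towards the robot's side; y: level, across the picture. Held right, the relay's z is along this z (underside to the lens, top leaning to the robot), its x parallel to this y, either way round.
- camera_foot: Inspection camera, fixed, left of the row: steel foot 120 x 84 x 10 mm, two aluminium cheeks, tilted black camera with a 66 mm ring light round the lens. Origin: centre of the foot's underside, on the bench; x to its back, away from the robot. Lens face 22 mm in front of the origin, 118 mm high; all of it is below 140 mm.
- pill_bottle: Bystander: white screw-cap bottle, 40 mm across, 80 mm high, standing left of and in front of the row. Origin: centre of its underside.
- multimeter: Bystander: multimeter, 140 x 68 x 43 mm, lying behind the row. Origin: centre of its underside.
- side_cutter: Bystander: side cutter with red handles, 45 x 146 x 13 mm, lying in front of the row. Origin: centre of its underside.
There are look-alikes about, which are no part of the job. Leave any pink look-alike of the old_relay alone.

How it is judged:
By the outcome, as a careful person would: the job done as asked, in the order asked, and still so for the second after the job is handed in, while the arm keeps its last pose, push and grip.
It also fails if it takes over 72 s, if anything falls off the work surface, if the arm or the gripper's body presses on something with over 40 N, if the wrist force passes 120 N, or if a joint passes its speed limit or range.

### The arm

A 7-joint arm with a two-finger parallel gripper is mounted at the origin on a cart in front of the work surface, level with it; the furniture and walls round the work are solid. World frame = base frame: x ahead of the robot, y to its left, z up, the work surface at z = 0. Lengths are in mm, angles in rad, forces in N, time in s.
With the tool pointing down it reaches from about 400 to 875 mm from the base axis. Payload 4.4 kg.
Tool frame: the origin (TCP) lies midway between the tips of the shut fingers; the grasp point (between the pads) lies ctrl.grip_depth behind it (ctrl.grip_depth is the distance from the TCP to the grasp point, in mm); z points along the fingers, y is the line along which they close (so a half turn about z gives the same grasp; the last joint's range is limited). The gripper opens to 85 mm and grips with 20 to 120 N. Pads are 22 mm wide; open, the fingers measure 114 mm over their backs; the gripper's body (76 mm by 85 mm) begins 54 mm behind the grasp point. The pads swing forward as they close: fully open they stand 13 mm farther back than shut.
Start: joints at [1.111, 0.628, 0.038, 1.517, -0.027, 0.996, -0.02], TCP at [249.434, -600.251, 209.913] pointing down, gripper open.
Joint ranges: [-3.06, 3.06], [-0.37, 2.12], [-1.25, 1.32], [0.18, 2.47], [-1.1, 4.24], [0.23, 1.98], [-2.94, 2.94]. Speed limits (rad/s): [2.57, 2.57, 3.14, 3.14, 3.14, 3.14, 3.14].

### API

Orientations are given as [roll, pitch, yaw] about the fixed x, y, z axes, in that order (R = Rz(yaw) Ry(pitch) Rx(roll)).
In Python, from cell import ctrl gives the robot as it stands.
- The arm moves only by the tool carry_out, never from a script. Its argument "deltas" is one flat list of numbers, 7 for each row, row after row: the turn, a rotation vector about the tool's x, y, z in degrees, then the shift along the tool's x, y, z in m, then the closure, from -1 (fully open) to 1 (shut). In form: [wx, wy, wz, dx, dy, dz, claw, wx, wy, wz, dx, dy, dz, claw, ...]. A call has 1 to 12 rows; each row shifts and turns the commanded pose from where the row before left it, along the tool's axes as they then stand; what a row does not reach is not made up. A row lasts 1/8 s, in which the tool goes at most 62.5 mm and 10.7 degrees, less where a joint would pass 70% of its speed; a pose out of reach is approached as far as the arm can. A call with a gripper value outside its range is refused whole. The fingers move at their own pace and stop on an object; the grip force is fixed at half the most. Time passes only in rows, so rows that do not move let the fingers close. It gives the time, the measured TCP pose, the force, the opening and the grip force at its end, in the units of the state.
- ctrl.read_state(): the state, without advancing time (a new reading comes with each control period).
- ctrl.get_image(name): name is "side" or "top"; returns the picture (400x640x3 uint8, red, green, blue); there is no depth.
- ctrl.calibration(name): a dict with "mtx" (3x3 intrinsics, pixels), "R" (3x3) and "t" (3): a world point X has camera coordinates R X + t. Camera axes: x right, y down, z forward; pixel columns grow to the right and rows downward; lengths in mm; the calibration is good to about 2 mm. A picture is of the moment at which its call begins. calibration takes no time and is no camera call.
- ctrl.finish_job(): hands the job in; it is judged then, once.
The state is a dict: "clock": time; "qpos": joint angles; "qd": joint speeds; "tau": joint torques, N m; "eef_pos": TCP position; "tool_rot": TCP orientation; "force": force on the tool from outside, world axes, zero at the start; "torque": the same for the moment, N m; "width": finger opening in mm; "gripper_force": force on a finger pad.
Only numpy, scipy, OpenCV 4.12 (cv2) and the standard library are available. Lean on these libraries where they do the work, as an engineer would, in place of code of your own. Each camera call takes 0.05 s, during which the arm holds its last target. There are 200 camera calls.

## Working session

There is one attempt and no reset: what is moved stays moved. The work goes in short steps, Python scripts to look and compute and a tool call to move; the robot and the scene stay as the last step left them, time stands still between calls to the robot, and variables do not carry over. Pictures are saved under pics/ and viewed, at most 10 in all, crops included, and the job is handed in when it is done.

Besides the shell and the picture viewer there is one more tool, called after "Request:" as name(argument=value, ...), one argument or row to a line, values as JSON. carry_out: Moves the arm, as the interface text tells. Its arguments: {"type":"object","properties":{"deltas":{"type":"array"}},"required":["deltas"]}

```bash
mkdir -p pics; ls; python3 - <<'E'
from cell import ctrl
import cv2,numpy as np
s=ctrl.read_state();print({k:(np.round(v,3).tolist()) for k,v in s.items()},ctrl.grip_depth)
for n in("side","top"):
    im=ctrl.get_image(n);cv2.imwrite(f"pics/{n}0.png",im[:,:,::-1]);c=ctrl.calibration(n);print(n,np.round(c["mtx"],1).tolist(),np.round(c["R"],3).tolist(),np.round(c["t"],1).tolist())
E
```

```text
pics
{'clock': 0.0, 'qpos': [1.111, 0.629, 0.038, 1.518, -0.027, 0.996, -0.02], 'qd': [-0.001, -0.001, 0.001, -0.001, -0.0, 0.002, 0.001], 'tau': [0.0, -56.339, 1.226, -19.344, 0.011, 0.01, -0.0], 'eef_pos': [249.147, -599.629, 208.995], 'tool_rot': [-3.14, 0.0, 0.394], 'force': [0.219, 0.345, 0.326], 'torque': [-0.013, 0.02, -0.011], 'gripper_force': 0.0, 'width': 85.457} 18.700000000000003
side [[495.1, 0.0, 324.3], [0.0, 495.1, 202.0], [0.0, 0.0, 1.0]] [[-0.992, -0.122, -0.014], [-0.06, 0.575, -0.816], [0.108, -0.809, -0.578]] [527.1, 184.9, 1145.2]
top [[390.8, 0.0, 317.8], [0.0, 390.8, 199.1], [0.0, 0.0, 1.0]] [[0.003, -0.999, 0.034], [-0.997, -0.006, -0.078], [0.078, -0.034, -0.996]] [-67.7, 539.6, 1012.1]
```

View pics/top0.png

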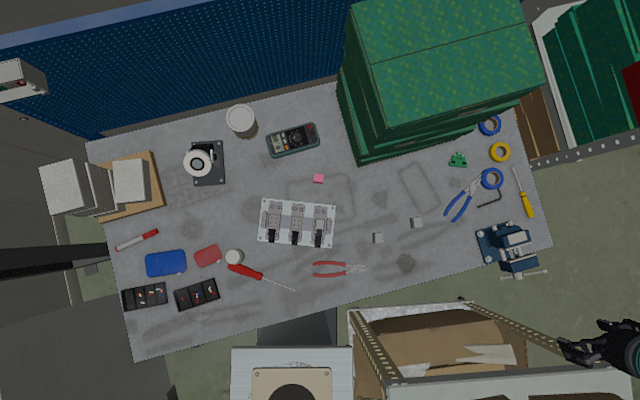

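View pics/side0.png

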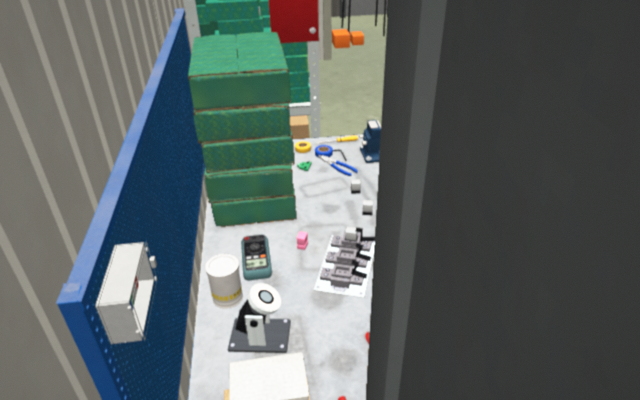

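The top view shows two light grey relays standing right of the row at (377,238) and (416,222). The row is at about (297,223), with the old relay in the right socket at about (321,212). A pink look-alike is at (318,178) and the inspection camera at (203,162). In the side view the same relays are at (367,208) and (355,186). I'll enlarge to confirm.

```bash
python3 - <<'E'
import cv2,numpy as np
t=cv2.imread("pics/top0.png");s=cv2.imread("pics/side0.png")
a=cv2.resize(t[185:260,245:440],(780,300),interpolation=cv2.INTER_NEAREST)
b=cv2.resize(s[170:300,310:390],(184,300),interpolation=cv2.INTER_NEAREST)
b=cv2.resize(s[170:300,310:380],None,fx=2.3,fy=2.3)
c=cv2.resize(s[275:355,220:300],None,fx=3.7,fy=3.7);d=cv2.resize(t[130:195,170:235],None,fx=4.6,fy=4.6)
o=np.zeros((600,800,3),np.uint8);o[:300,:780]=a
x=0
for q in(b,c,d):
    h,w=q.shape[:2];o[300:300+h,x:x+w]=q[:300];x+=w+5
cv2.imwrite("pics/crop1.png",o)
E
```

```text
(no output)
```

View pics/crop1.png

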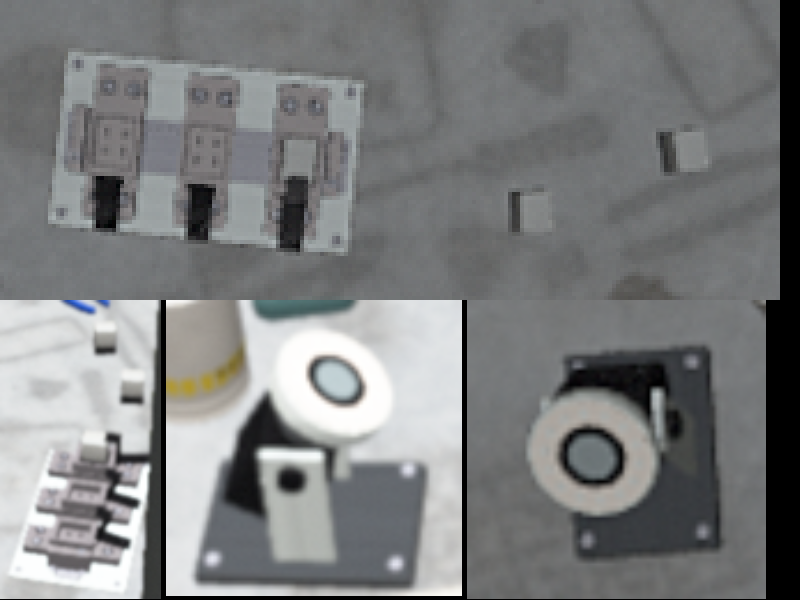

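The crop confirms it. The old relay is in the right socket under the black clip at top (320,224). The sockets at (274,221) and (297,223) are empty. The new relays are at (377.5,238) and (417,222), both dark-sided and light on top, and neither is pink. Next I'll measure them.

```bash
cat > h.py <<'E'
from cell import ctrl
import cv2,numpy as np
from scipy.spatial.transform import Rotation as Ro
U=8
def ray(n,uv):
    c=ctrl.calibration(n);R=np.array(c["R"]);t=np.array(c["t"]).ravel()
    d=R.T@np.linalg.inv(c["mtx"])@[uv[0],uv[1],1.];return -R.T@t,d/np.linalg.norm(d)
def onz(n,uv,z):
    o,d=ray(n,uv);return o+d*(z-o[2])/d[2]
def two(a,b):
    A=0;B=0
    for o,d in(a,b):
        P=np.eye(3)-np.outer(d,d);A=A+P;B=B+P@o
    X=np.linalg.solve(A,B);return X,[np.linalg.norm(np.cross(X-o,d)) for o,d in(a,b)]
def avg(n,k=4): return np.mean([ctrl.get_image(n) for _ in range(k)],0).astype(np.float32)
def up(im,x0,y0,x1,y1): return cv2.resize(im[y0:y1,x0:x1],None,fx=U,fy=U,interpolation=cv2.INTER_CUBIC)
def px(p,x0,y0): return (np.asarray(p,float)+.5)/U-.5+[x0,y0]
def blob(mask):
    cs,_=cv2.findContours(mask.astype(np.uint8),cv2.RETR_EXTERNAL,cv2.CHAIN_APPROX_NONE)
    return max(cs,key=cv2.contourArea)
def cen(c):
    m=cv2.moments(c);return np.array([m["m10"],m["m01"]])/m["m00"]
E
python3 - <<'E'
from h import *
T=cv2.imread("pics/top0.png")[:,:,::-1].astype(np.float32);S=cv2.imread("pics/side0.png")[:,:,::-1].astype(np.float32)
np.set_printoptions(precision=2,suppress=True)
model=np.array([[58,100],[58,-100],[-58,-100],[-58,100]],float)
def corners(im,box,th):
    x0,y0,x1,y1=box;g=up(im,*box).min(2);c=cv2.convexHull(blob(cv2.morphologyEx((g>th).astype(np.uint8),cv2.MORPH_CLOSE,np.ones((9,9)))))
    for e in np.arange(.01,.1,.005):
        q=cv2.approxPolyDP(c,e*cv2.arcLength(c,True),True)
        if len(q)==4:break
    return px(q[:,0],x0,y0)
for n,im,box in(("top",T,(250,190,345,255)),("side",S,(310,228,381,300))):
  for th in (140,155,170) if n=="top" else (215,230,):
    q=corners(im,box,th);W=np.array([onz(n,p,3)[:2] for p in q]);
    m=W.mean(0);k=[np.argmin(np.linalg.norm(W-(m+o),axis=1)) for o in model]
    print(n,th,len(q),q.tolist());
    if len(set(k))==4:
        W=W[k];A=W-W.mean(0);H=model.T@A;yaw=np.arctan2(H[0,1]-H[1,0],H[0,0]+H[1,1])
        r=A@np.array([[np.cos(yaw),-np.sin(yaw)],[np.sin(yaw),np.cos(yaw)]]);print(" ctr",m,"yaw",np.degrees(yaw),"\n",r)
B={"A":((366,226,390,250),(358,198,379,220)),"B":((405,210,429,234),(346,176,366,197)),"old":((313,216,329,232),(340,225,360,243))}
for k,(bt,bs) in B.items():
    o=[]
    for n,im,b in(("top",T,bt),("side",S,bs)):
        g=up(im,*b).min(2);lo,hi=np.median(g),np.percentile(g,97);th=(lo+hi)/2
        if n=="side":th=hi-12
        c=blob(g>th);r=cv2.minAreaRect(c);p=px(cen(c),b[0],b[1]);pr=px(r[0],b[0],b[1]);o.append(ray(n,p))
        print(k,n,round(float(lo)),round(float(hi)),p,pr,np.array(r[1])/U,r[2],onz(n,p,36 if k!="old" else 61))
        if n=="top":
            bx=px(cv2.boxPoints(r),b[0],b[1]);w=np.array([onz("top",v,36 if k!="old" else 61)[:2] for v in bx]);e=[w[1]-w[0],w[2]-w[1]];print("  edges",[np.linalg.norm(v) for v in e],[np.degrees(np.arctan2(v[1],v[0])) for v in e])
    print("  two",two(*o))
E
```

```text
top 140 4 [[262.0625, 197.6875], [334.9375, 205.3125], [330.9375, 247.1875], [257.0625, 240.0625]]
 ctr [478.32  -8.69] yaw -5.574913025092411 
 [[ 56.8   98.33]
 [ 56.41 -98.55]
 [-56.28 -98.73]
 [-56.93  98.95]]
top 155 4 [[280.4375, 228.8125], [287.8125, 229.3125], [289.8125, 243.5625], [274.8125, 241.3125]]
 ctr [442.88  26.03] yaw -6.984667190237844 
 [[ 17.35   9.78]
 [ 18.47  -9.9 ]
 [-18.41 -20.11]
 [-17.41  20.23]]
top 170 4 [[266.9375, 239.8125], [267.0625, 240.5625], [266.6875, 240.8125], [266.3125, 240.0625]]
 ctr [430.66  69.65] yaw 23.31960272367809 
 [[ 1.07  0.81]
 [ 1.03 -0.97]
 [-0.94 -0.51]
 [-1.16  0.66]]
side 215 4 [[373.9375, 241.8125], [369.6875, 299.4375], [309.5625, 292.6875], [309.5625, 236.3125]]
 ctr [491.58   0.81] yaw 2.2087563840791113 
 [[  64.84   94.78]
 [  86.64 -105.84]
 [ -80.23  -94.85]
 [ -71.26  105.91]]
side 230 4 [[331.5625, 234.8125], [373.9375, 242.1875], [362.6875, 297.1875], [312.9375, 288.4375]]
 ctr [480.04  -6.66] yaw -6.2591918833185085 
 [[  56.66   97.35]
 [  57.35 -101.47]
 [ -54.96  -95.46]
 [ -59.06   99.59]]
A top 113 134 [378.8
[... 616 characters left out ...]
4(-81.74484925164394), np.float64(-172.78522544323184)]
B side 205 240 [354.91 180.86] [355.19 180.56] [4.75 8.75] 90.0 [ 481.16 -327.55   36.  ]
  two (array([ 480.38, -326.54,   36.68]), [np.float64(0.7156857833371526), np.float64(0.715685783337149)])
old top 115 140 [319.35 223.92] [319.27 224.27] [7.34 9.7 ] 6.654425144195557 [473.83 -68.15  61.  ]
  edges [np.float64(24.52517729121458), np.float64(18.622971601312234)] [np.float64(-6.479133793309735), np.float64(-96.42839502370978)]
old side 176 243 [350.22 229.43] [350.07 229.3 ] [8.75 5.02] 6.170175075531006 [474.55 -68.5   61.  ]
  two (array([474.18, -68.12,  61.31]), [np.float64(0.3507436211768028), np.float64(0.35074362117667174)])
```

```bash
cat >> h.py <<'E'
def goto(*tg):
    """tool-axis mm shifts from the measured pose to each target [x,y,z] in turn (orientation kept)"""
    s=ctrl.read_state();p=np.array(s["eef_pos"]);R=Ro.from_euler("xyz",s["tool_rot"])
    print("clk",round(s["clock"],2),"pos",p.round(1),"rpy",np.degrees(s["tool_rot"]).round(2),"F",np.round(s["force"],1),"w",round(s["width"],1),"g",round(s["gripper_force"],1))
    for t in tg: print("  ->",np.round(t,1),"shift",R.inv().apply(np.array(t)-p).round(1));p=np.array(t)
ROW=np.array([478.5,-8.6]);RY=np.radians(-5.6)
def row(x,y,z,c=None,a=None):
    c=ROW if c is None else c;a=RY if a is None else a
    return np.array([c[0]+x*np.cos(a)-y*np.sin(a),c[1]+x*np.sin(a)+y*np.cos(a),z])
E
python3 - <<'E'
from h import *
np.set_printoptions(precision=2,suppress=True)
T=cv2.imread("pics/top0.png")[:,:,::-1].astype(np.float32);S=cv2.imread("pics/side0.png")[:,:,::-1].astype(np.float32)
def torow(p): d=Ro.from_euler("z",-RY).apply(np.r_[np.array(p)[:2]-ROW,0]);return d[:2]
for s in(1,2,3): print("sock",s,row(0,60*(2-s),25))
# tab 3: black pixels
b=(310,222,330,252);g=up(T,*b).max(2);c=blob(g<45);r=cv2.boundingRect(c);m=cen(c)
bot=px(c[:,0][c[:,0,1]>c[:,0,1].max()-4].mean(0),*b[:2])
print("tab blob cen",px(m,*b[:2]),torow(onz("top",px(m,*b[:2]),45)),"front end",bot,torow(onz("top",bot,42)),"size px",np.array(r[2:])/U,"top",torow(onz("top",px((m[0],r[1]),*b[:2]),63)))
# ring ellipse
L={}
for n,im,b,th in(("top",T,(178,144,218,182),115),("side",S,(238,275,290,330),225)):
    g=up(im,*b).min(2);hi=np.percentile(g,97)
    c=blob(g>(th if n=="side" else hi*.82));e=cv2.fitEllipse(cv2.convexHull(c));p=px(e[0],*b[:2]);print(n,hi,"ring",p,np.array(e[1])/U,e[2])
    L[n]=ray(n,p)
    # lens pupil
    g=up(im,*b);
X,r=two(L["top"],L["side"]);print("ring ctr",X,r,"onz118",onz("top",[0,0],118)*0)
for n in L: o,d=L[n];print(n,o+d*(118-o[2])/d[2])
# foot in both
for n,im,b,f in(("top",T,(185,134,232,190),lambda g:g<75),("side",S,(222,310,300,355),lambda g:g<95)):
    g=up(im,*b).max(2);c=cv2.convexHull(blob(f(g)));r=cv2.minAreaRect(c);q=px(cv2.approxPolyDP(c,.03*cv2.arcLength(c,True),True)[:,0],*b[:2]);print(n,[ (v.round(1).tolist(),onz(n,v,10)[:2].round(1).tolist()) for v in q],r[2])
E
```

```text
sock 1 [484.35  51.11  25.  ]
sock 2 [478.5  -8.6  25. ]
sock 3 [472.65 -68.31  25.  ]
tab blob cen [317.75 239.25] [-38.03 -60.13] front end [318.68 246.9 ] [-57.32 -64.59] size px [ 6.38 18.12] top [-12.17 -56.91]
top 166.71815 ring [196.17 162.61] [24.9  30.14] 126.43001556396484
side 253.16573 ring [261.38 296.23] [26.73 42.77] 109.65071105957031
ring ctr [621.06 229.42 118.97] [np.float64(2.8056623400337077), np.float64(2.8056623400337215)] onz118 [0. 0. 0.]
top [618.4  229.24 118.  ]
side [624.26 228.3  118.  ]
top [([221.2, 139.8], [699.2, 194.4]), ([224.7, 183.1], [582.4, 182.6]), ([194.3, 185.7], [574.8, 262.5]), ([191.1, 142.4], [691.2, 274.3])] 85.74114990234375
side [([265.2, 315.1], [636.5, 180.4]), ([264.3, 323.7], [633.2, 204.0]), ([245.8, 334.1], [665.1, 235.2]), ([234.3, 328.8], [692.4, 224.4]), ([239.8, 309.6], [694.9, 171.2]), ([253.3, 309.6], [665.6, 167.9])] 21.16126251220703
```

Request:
carry_out(
  deltas=[0,0,9.8,0,0,0,-1,0,0,9.8,0,0,0,-1],
)

```text
clock: 0.35
eef_pos: [249.2, -599.9, 209.3]
tool_rot: [-3.14, 0.0, 0.046]
force: [-1.0, 0.2, 0.3]
width: 85.2
gripper_force: 0.0
```

```bash
python3 - <<'E'
from h import *
goto([439.2,-224.1,120],[439.2,-224.1,8.5],[439.2,-224.1,130],[480,-326.7,130])
E
```

```text
clk 0.35 pos [ 249.2 -599.9  209.3] rpy [-1.7993e+02  1.0000e-02  2.6300e+00] F [-1.   0.2  0.3] w 85.2 g 0.0
  -> [ 439.2 -224.1  120. ] shift [ 207.  -366.6   89.7]
  -> [ 439.2 -224.1    8.5] shift [0.000e+00 1.000e-01 1.115e+02]
  -> [ 439.2 -224.1  130. ] shift [-0.000e+00 -1.000e-01 -1.215e+02]
  -> [ 480.  -326.7  130. ] shift [ 3.600e+01  1.044e+02 -1.000e-01]
```

Request:
carry_out(
  deltas=[0,0,0,0.023,-0.0407,0.0,-1,0,0,0,0.023,-0.0407,0.0,-1,0,0,0,0.023,-0.0407,0.0,-1,0,0,0,0.023,-0.0407,0.0,-1,0,0,0,0.023,-0.0407,0.0,-1,0,0,0,0.023,-0.0407,0.0,-1,0,0,0,0.023,-0.0407,0.03,-1,0,0,0,0.023,-0.0407,0.03,-1,0,0,0,0.023,-0.041,0.03,-1,0,0,0,0,0,0,-1],
)

```text
clock: 1.6
eef_pos: [437.3, -218.3, 117.7]
tool_rot: [-3.137, 0.004, 0.059]
force: [-0.6, -0.4, 0.0]
width: 85.1
gripper_force: 0.0
```

```bash
python3 - <<'E'
from h import *
goto([439.2,-224.1,8.5])
E
```

```text
clk 1.6 pos [ 437.3 -218.3  117.7] rpy [-179.75    0.22    3.4 ] F [-0.6 -0.4  0. ] w 85.1 g 0.0
  -> [ 439.2 -224.1    8.5] shift [  1.9   6.4 109.2]
```

Request:
carry_out(
  deltas=[0,0,0,0,0,0,-1,0,0,0,0,0,0,-1],
)

```text
clock: 1.85
eef_pos: [437.0, -225.1, 120.5]
tool_rot: [3.14, -0.001, 0.049]
force: [-0.7, -0.1, 1.0]
width: 85.6
gripper_force: 0.0
```

```bash
python3 - <<'E'
from h import *
goto([439.2,-224.1,8.5])
E
```

```text
clk 1.85 pos [ 437.  -225.1  120.5] rpy [ 1.7993e+02 -5.0000e-02  2.8200e+00] F [-0.7 -0.1  1. ] w 85.6 g 0.0
  -> [ 439.2 -224.1    8.5] shift [  2.2  -1.  112. ]
```

Request:
carry_out(
  deltas=[0,0,0,0.002,0.0007,0.04,-1,0,0,0,0,0,0.04,-1,0,0,0,0,0,0.024,-1,0,0,0,0,0,0.007,-1,0,0,0,0,0,0,1,0,0,0,0,0,0,1,0,0,0,0,0,0,1,0,0,0,0,0,0,1,0,0,0,0,0,0,1],
)

```text
clock: 2.98
eef_pos: [439.9, -224.3, 9.9]
tool_rot: [3.141, -0.001, 0.052]
force: [-1.4, 0.2, 6.5]
width: 19.6
gripper_force: 58.4
```

```bash
python3 - <<'E'
from h import *
goto([439.2,-224.1,8.5])
E
```

```text
clk 2.98 pos [ 439.9 -224.3    9.9] rpy [ 1.7996e+02 -8.0000e-02  2.9700e+00] F [-1.4  0.2  6.5] w 19.6 g 58.4
  -> [ 439.2 -224.1    8.5] shift [-0.7 -0.2  1.4]
```

Request:
carry_out(
  deltas=[0,0,0,0,0,0,-1,0,0,0,0,0,0,-1,0,0,0,0,0,0,-1,0,0,0,0,0,-0.04,-1,0,0,0,0,0,-0.04,-1,0,0,-5,0.036,0.0344,-0.02,-1,0,0,0,0,0.04,0,-1,0,0,0,0,0.03,0,-1,0,0,0,0,0,0,-1,0,0,0,0,0,0,-1,0,0,0,0,0,0,-1,0,0,0,0,0,0,-1],
)

```text
clock: 4.47
eef_pos: [486.8, -324.8, 108.9]
tool_rot: [-3.141, 0.0, 0.14]
force: [0.1, 0.4, -0.3]
width: 85.5
gripper_force: 0.0
```

```bash
python3 - <<'E'
from h import *
np.set_printoptions(precision=2,suppress=True)
T=avg("top",2);S=avg("side",2);cv2.imwrite("pics/t1.png",T[:,:,::-1])
b=(366,226,390,250);g=up(T,*b).min(2);print(np.median(g),np.percentile(g,97))
c=blob(g>(np.median(g)+np.percentile(g,97))/2);r=cv2.minAreaRect(c);p=px(cen(c),*b[:2]);print(p,r[2],np.array(r[1])/U,onz("top",p,36))
S=S[:,:,:];d=np.abs(S-cv2.imread("pics/side0.png")[:,:,::-1]).max(2)[198:220,358:379];print("side change",d.mean())
b=(358,198,379,220);g=up(S,*b).min(2);c=blob(g>np.percentile(g,97)-12);p2=px(cen(c),*b[:2]);print(p2,two(ray("top",p),ray("side",p2)))
goto([480,-326.7,8.5])
o=np.hstack([cv2.resize(T[200:260,340:440],None,fx=4,fy=4),cv2.resize(S[165:225,330:400],None,fx=4,fy=4)]);cv2.imwrite("pics/v1.png",o[:,:,::-1])
E
```

```text
115.09602 136.72823
[378.77 237.64] 87.27368927001953 [10.11  7.72] [ 439.07 -224.04   36.  ]
side change 2.4512987
[367.1  202.13] (array([ 439.71, -223.98,   36.14]), [np.float64(0.6388031278629749), np.float64(0.6388031278629727)])
clk 4.67 pos [ 486.8 -325.6  109. ] rpy [180.    -0.01   7.99] F [-1.7 -0.5  0.2] w 85.3 g 0.0
  -> [ 480.  -326.7    8.5] shift [ -6.9   0.2 100.5][ WARN:0@4.593] global loadsave.cpp:1063 imwrite_ Unsupported depth image for selected encoder is fallbacked to CV_8U.
```

View pics/v1.png

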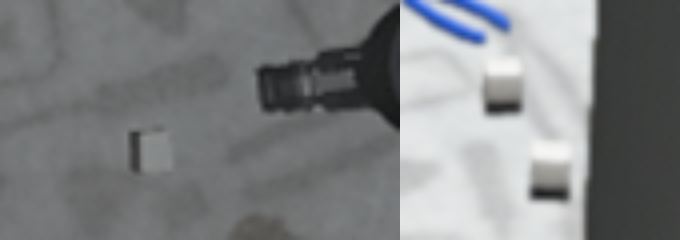

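The picture shows relay A where it stood, at top crop (152,150), centred to within 0.3 mm of the TCP. The gripper is open over relay B. I'll pick up B now.

Request:
carry_out(
  deltas=[0,0,0,-0.0067,0.0004,0.04,-1,0,0,0,0,0,0.035,-1,0,0,0,0,0,0.02,-1,0,0,0,0,0,0.0055,-1,0,0,0,0,0,0,1,0,0,0,0,0,0,1,0,0,0,0,0,0,1,0,0,0,0,0,0,1,0,0,0,0,0,0,1],
)

```text
clock: 5.8
eef_pos: [480.6, -327.4, 9.4]
tool_rot: [3.141, -0.001, 0.139]
force: [-0.3, 1.0, 6.7]
width: 19.6
gripper_force: 58.8
```

Request:
carry_out(
  deltas=[0,0,0,0,0,-0.03,1,0,0,0,0,0,-0.04,1,0,0,7,0,0,-0.035,1,0,0,6.6,0,0,0,1,0,0,0,0,0,0,1,0,0,0,0,0,0,1],
)

```text
clock: 6.55
eef_pos: [479.7, -326.8, 113.0]
tool_rot: [-3.141, 0.001, -0.096]
force: [-0.7, 0.1, -1.4]
width: 19.7
gripper_force: 59.1
```

```bash
python3 - <<'E'
from h import *
s=row(0,60,0);goto([s[0],s[1],115],[s[0],s[1],34])
E
```

```text
clk 6.55 pos [ 479.7 -326.8  113. ] rpy [-1.7997e+02  5.0000e-02 -5.5200e+00] F [-0.7  0.1 -1.4] w 19.7 g 59.1
  -> [484.4  51.1 115. ] shift [ -31.8 -376.6   -1.8]
  -> [484.4  51.1  34. ] shift [ 0.1  0.  81. ]
```

Request:
carry_out(
  deltas=[0,0,0,-0.0035,-0.03,0,1,0,0,0,-0.0035,-0.045,0,1,0,0,0,-0.0035,-0.045,0,1,0,0,0,-0.0035,-0.045,0,1,0,0,0,-0.0035,-0.045,0,1,0,0,0,-0.0035,-0.045,0,1,0,0,0,-0.0035,-0.045,0,1,0,0,0,-0.0035,-0.045,0,1,0,0,0,-0.0038,-0.0316,0,1,0,0,0,0,0,0,1,0,0,0,0,0,0,1,0,0,0,0,0,0,1],
)

```text
clock: 8.05
eef_pos: [485.4, 49.2, 113.3]
tool_rot: [3.141, 0.0, -0.1]
force: [0.4, -0.5, -1.1]
width: 19.7
gripper_force: 59.1
```

Request:
carry_out(
  deltas=[0,0,0,0,0,0.02,1,0,0,0,0,0,0.02,1,0,0,0,0,0,0,1,0,0,0,0,0,0,1],
)

```text
clock: 8.55
eef_pos: [485.8, 50.0, 73.9]
tool_rot: [3.142, -0.001, -0.1]
force: [1.0, -0.3, 0.2]
width: 19.6
gripper_force: 59.0
```

```bash
python3 - <<'E'
from h import *
s=row(0,60,0);goto([s[0],s[1],50],[s[0],s[1],34])
T=ctrl.get_image("top");S=ctrl.get_image("side")
o=np.hstack([cv2.resize(T[190:265,245:345],None,fx=4,fy=4),cv2.resize(S[210:300,300:390],None,fx=4,fy=4)[:300]]);cv2.imwrite("pics/v2.png",o[:,:,::-1])
E
```

```text
clk 8.55 pos [485.8  50.   73.9] rpy [ 1.8e+02 -3.0e-02 -5.7e+00] F [ 1.  -0.3  0.2] w 19.6 g 59.0
  -> [484.4  51.1  50. ] shift [-1.6 -0.9 23.9]
  -> [484.4  51.1  34. ] shift [-0. -0. 16.]
```

View pics/v2.png

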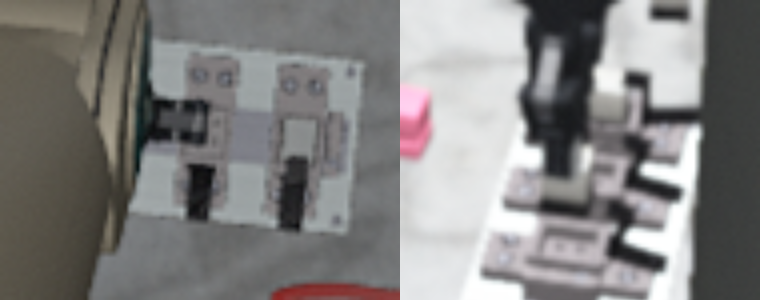

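The relay is held upright by its top. In the side crop it is at (565,190), above and behind the left pocket at (570,245) in line of sight. I'll correct by 1.5 mm and go down, watching the force.

Request:
carry_out(
  deltas=[0,0,0,-0.0015,-0.0009,0.012,1,0,0,0,0,0,0.01,1,0,0,0,0,0,0,1,0,0,0,0,0,0.003,1,0,0,0,0,0,0.002,1,0,0,0,0,0,0.002,1,0,0,0,0,0,0,1],
)

```text
clock: 9.52
eef_pos: [484.1, 51.5, 44.3]
tool_rot: [3.141, -0.0, -0.099]
force: [0.6, -0.8, -1.0]
width: 19.5
gripper_force: 59.0
```

Request:
carry_out(
  deltas=[0,0,0,0,0,0.003,1,0,0,0,0,0,0.003,1,0,0,0,0,0,0.003,1,0,0,0,0,0,0.001,1,0,0,0,0,0,0.001,1,0,0,0,0,0,0,1],
)

```text
clock: 10.28
eef_pos: [483.9, 51.7, 34.3]
tool_rot: [-3.141, -0.0, -0.099]
force: [-2.9, -2.3, 11.4]
width: 19.5
gripper_force: 60.5
```

It went in and bottomed at the expected depth. I'll let go with a partial opening and lift.

Request:
carry_out(
  deltas=[0,0,0,0,0,0,0,0,0,0,0,0,0,0,0,0,0,0,0,0,0],
)

```text
clock: 10.65
eef_pos: [484.1, 52.0, 33.3]
tool_rot: [-3.141, 0.0, -0.098]
force: [-0.0, -0.1, -0.1]
width: 42.8
gripper_force: 0.0
```

Request:
carry_out(
  deltas=[0,0,0,0,0,-0.02,0,0,0,0,0,0,-0.03,0,0,0,0,0,0,-0.04,-0.2,0,0,-8.5,0,0,0,-1,0,0,0,0,0,0,-1],
)

```text
clock: 11.28
eef_pos: [484.1, 52.0, 123.7]
tool_rot: [-3.141, -0.001, 0.049]
force: [-0.3, 0.7, 0.1]
width: 84.1
gripper_force: 0.0
```

```bash
python3 - <<'E'
from h import *
goto([439.4,-224.1,115],[439.4,-224.1,9])
E
```

```text
clk 11.28 pos [484.1  52.  123.7] rpy [-1.7997e+02 -3.0000e-02  2.8000e+00] F [-0.3  0.7  0.1] w 84.1 g 0.0
  -> [ 439.4 -224.1  115. ] shift [-58.1 273.6   8.5]
  -> [ 439.4 -224.1    9. ] shift [-1.00e-01  1.00e-01  1.06e+02]
```

Request:
carry_out(
  deltas=[0,0,0,-0.0083,0.03,0,-1,0,0,0,-0.0083,0.045,0,-1,0,0,0,-0.0083,0.045,0,-1,0,0,0,-0.0083,0.045,0,-1,0,0,0,-0.0083,0.045,0,-1,0,0,0,-0.0083,0.04,0,-1,0,0,0,-0.0083,0.0236,0.008,-1,0,0,0,0,0,0,-1,0,0,0,0,0,0,-1,0,0,0,0,0,0,-1,0,0,0,0,0,0,-1],
)

```text
clock: 12.65
eef_pos: [440.1, -223.4, 115.5]
tool_rot: [-3.141, -0.0, 0.051]
force: [-0.1, 0.9, -0.4]
width: 85.5
gripper_force: 0.0
```

```bash
python3 - <<'E'
from h import *
goto([439.4,-224.1,115],[439.4,-224.1,9])
T=ctrl.get_image("top");S=ctrl.get_image("side")
o=np.hstack([cv2.resize(T[190:265,245:345],None,fx=4,fy=4),cv2.resize(S[210:300,300:390],None,fx=4,fy=4)[:300]]);cv2.imwrite("pics/v3.png",o[:,:,::-1])
cv2.imwrite("pics/t3.png",T[:,:,::-1]);cv2.imwrite("pics/s3.png",S[:,:,::-1])
E
```

```text
clk 12.65 pos [ 440.1 -223.4  115.5] rpy [-1.7998e+02 -2.0000e-02  2.9500e+00] F [-0.1  0.9 -0.4] w 85.5 g 0.0
  -> [ 439.4 -224.1  115. ] shift [-0.8  0.7  0.5]
  -> [ 439.4 -224.1    9. ] shift [ -0.   0. 106.]
```

View pics/v3.png

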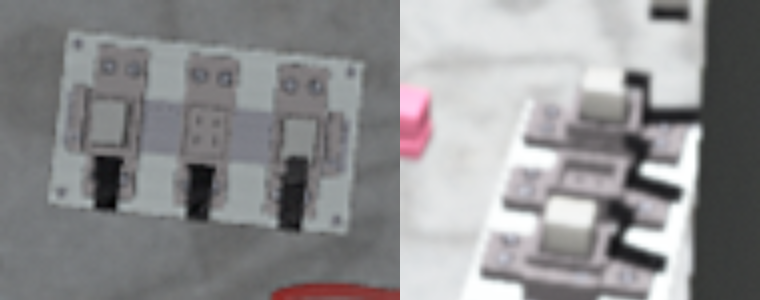

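The new relay is seated in the left socket, upright, at top crop (108,122) and side crop (568,225). The middle socket is still empty. Now relay A.

Request:
carry_out(
  deltas=[0,0,0,-0.0007,0.0007,0.04,-1,0,0,0,0,0,0.038,-1,0,0,0,0,0,0.022,-1,0,0,0,0,0,0.006,-1,0,0,0,0,0,0,1,0,0,0,0,0,0,1,0,0,0,0,0,0,1,0,0,0,0,0,0,1,0,0,0,0,0,0,1],
)

```text
clock: 13.88
eef_pos: [439.6, -225.3, 10.3]
tool_rot: [3.141, -0.001, 0.05]
force: [-0.9, 0.3, 6.7]
width: 19.8
gripper_force: 58.5
```

Request:
carry_out(
  deltas=[0,0,0,0,0,-0.03,1,0,0,0,0,0,-0.04,1,0,0,8.5,0,0,-0.035,1,0,0,0,0,0,0,1,0,0,0,0,0,0,1,0,0,0,0,0,0,1],
)

```text
clock: 14.62
eef_pos: [438.2, -224.7, 113.4]
tool_rot: [-3.141, 0.002, -0.098]
force: [0.3, 0.0, -1.0]
width: 19.7
gripper_force: 59.1
```

```bash
python3 - <<'E'
from h import *
s=row(0,0,0);goto([s[0],s[1],115],[s[0],s[1],34])
E
```

```text
clk 14.62 pos [ 438.2 -224.7  113.4] rpy [-1.7995e+02  1.2000e-01 -5.6000e+00] F [ 0.3  0.  -1. ] w 19.7 g 59.1
  -> [478.5  -8.6 115. ] shift [  19.  -219.    -1.4]
  -> [478.5  -8.6  34. ] shift [ 0.2  0.1 81. ]
```

Request:
carry_out(
  deltas=[0,0,0,0.003,-0.025,0,1,0,0,0,0.0035,-0.04,0,1,0,0,0,0.0035,-0.044,0,1,0,0,0,0.003,-0.044,0,1,0,0,0,0.003,-0.04,0,1,0,0,0,0.003,-0.026,0.01,1,0,0,0,0,0,0.02,1,0,0,0,0,0,0.01,1,0,0,0,0,0,0,1,0,0,0,0,0,0,1,0,0,0,0,0,0,1],
)

```text
clock: 16.0
eef_pos: [479.9, -9.4, 74.9]
tool_rot: [-3.142, -0.001, -0.099]
force: [-0.4, 0.1, -0.3]
width: 19.5
gripper_force: 59.1
```

```bash
python3 - <<'E'
from h import *
s=row(0,0,0);goto([s[0],s[1],50],[s[0],s[1],34])
E
```

```text
clk 16.0 pos [479.9  -9.4  74.9] rpy [-1.7999e+02 -6.0000e-02 -5.6800e+00] F [-0.4  0.1 -0.3] w 19.5 g 59.1
  -> [478.5  -8.6  50. ] shift [-1.5 -0.7 24.9]
  -> [478.5  -8.6  34. ] shift [-0.  0. 16.]
```

Request:
carry_out(
  deltas=[0,0,0,-0.0014,-0.0006,0.012,1,0,0,0,0,0,0.01,1,0,0,0,0,0,0,1,0,0,0,0,0,0.003,1,0,0,0,0,0,0.002,1,0,0,0,0,0,0.002,1,0,0,0,0,0,0,1],
)

```text
clock: 16.88
eef_pos: [478.2, -8.5, 45.4]
tool_rot: [3.141, -0.0, -0.099]
force: [-0.6, -0.7, 0.1]
width: 19.2
gripper_force: 59.0
```

Request:
carry_out(
  deltas=[0,0,0,0,0,0.003,1,0,0,0,0,0,0.003,1,0,0,0,0,0,0.003,1,0,0,0,0,0,0.001,1,0,0,0,0,0,0.001,1,0,0,0,0,0,0,1],
)

```text
clock: 17.62
eef_pos: [478.1, -8.3, 35.3]
tool_rot: [-3.141, -0.0, -0.099]
force: [-2.1, -0.7, 11.4]
width: 19.4
gripper_force: 60.5
```

Request:
carry_out(
  deltas=[0,0,0,0,0,0,0,0,0,0,0,0,0,0,0,0,0,0,0,0,0,0,0,0,0,0,-0.02,0,0,0,0,0,0,-0.03,0,0,0,0,0,0,-0.02,1,0,0,0,0,0,0,1,0,0,0,0,0,0,1,0,0,0,0,0,0,1],
)

```text
clock: 18.75
eef_pos: [477.4, -8.3, 103.5]
tool_rot: [3.141, 0.002, -0.098]
force: [-0.3, 1.0, 0.2]
width: -0.2
gripper_force: 0.0
```

```bash
python3 - <<'E'
from h import *
np.set_printoptions(precision=2,suppress=True)
# tab outline from the stored clear picture
for n,f,b in(("top","pics/t3.png",(308,222,332,252)),("side","pics/s3.png",(352,224,379,246))):
    T=cv2.imread(f)[:,:,::-1].astype(np.float32);g=up(T,*b).max(2);m=(g<60)
    if n=="top":
        for r in range(226,250):
            k=m[(r-b[1])*U:(r-b[1]+1)*U].mean(0);x=np.flatnonzero(k>.5)
            if len(x):
                p=px(((x[0]+x[-1])/2,0),*b[:2]);q=onz(n,[p[0],r],42);d=Ro.from_euler("z",-RY).apply(np.r_[q[:2]-ROW,0]);print(r,round(p[0],2),"w",len(x)/U,d[:2])
    else:
        c=blob(m);x=c[:,0];e=px(x[x[:,0]>x[:,0].max()-3].mean(0),*b[:2]);q=onz(n,e,42);print("side right end",e,Ro.from_euler("z",-RY).apply(np.r_[q[:2]-ROW,0])[:2])
goto(row(-51,-60,90),row(-51,-60,45))
E
```

```text
229 318.0 w 1.0 [-11.85 -58.25]
230 318.75 w 5.0 [-14.21 -60.43]
231 318.81 w 4.375 [-16.76 -60.85]
232 318.94 w 4.375 [-19.28 -61.43]
233 318.56 w 4.875 [-21.93 -60.72]
234 317.88 w 6.0 [-24.67 -59.22]
235 318.19 w 5.875 [-27.14 -60.27]
236 318.12 w 5.75 [-29.71 -60.37]
237 317.69 w 5.625 [-32.37 -59.51]
238 317.69 w 5.375 [-34.92 -59.76]
239 317.56 w 5.625 [-37.5 -59.7]
240 317.31 w 5.875 [-40.12 -59.32]
241 317.5 w 5.5 [-42.62 -60.06]
242 317.44 w 5.625 [-45.18 -60.15]
243 317.25 w 5.75 [-47.77 -59.93]
244 317.19 w 5.375 [-50.33 -60.03]
245 317.19 w 4.625 [-52.88 -60.29]
246 317.06 w 4.875 [-55.45 -60.22]
247 318.81 w 1.125 [-57.55 -64.96]
side right end [378.43 234.5 ] [-66.27 -77.84]
clk 18.75 pos [477.4  -8.3 103.5] rpy [179.99   0.1   -5.64] F [-0.3  1.   0.2] w -0.2 g 0.0
  -> [421.9 -63.3  90. ] shift [-49.8  60.2  13.6]
  -> [421.9 -63.3  45. ] shift [ 0.1 -0.  45. ]
```

Request:
carry_out(
  deltas=[0,0,0,-0.02,0.025,0,1,0,0,0,-0.02,0.025,0.01,1,0,0,0,-0.0098,0.01,0.02,1,0,0,0,0,0,0.018,1,0,0,0,0,0,0.006,1,0,0,0,0,0,0,1,0,0,0,0,0,0,1],
)

```text
clock: 19.62
eef_pos: [423.1, -63.1, 50.7]
tool_rot: [3.142, -0.001, -0.098]
force: [-0.4, 0.4, 0.0]
width: 0.2
gripper_force: 0.0
```

Request:
carry_out(
  deltas=[0,0,0,0,0,0.003,1,0,0,0,0,0,0.003,1,0,0,0,0,0,0.003,1,0,0,0,0,0,0,1],
)

```text
clock: 20.12
eef_pos: [422.5, -63.1, 41.2]
tool_rot: [-3.142, 0.0, -0.099]
force: [-0.2, -1.1, -0.5]
width: 0.1
gripper_force: 0.0
```

Request:
carry_out(
  deltas=[0,0,0,0,0,0.003,1,0,0,0,0,0,0.003,1,0,0,0,0,0,0.002,1,0,0,0,0,0,0,1],
)

```text
clock: 20.62
eef_pos: [422.6, -63.2, 33.2]
tool_rot: [3.141, 0.0, -0.099]
force: [0.3, 0.1, -0.0]
width: 0.1
gripper_force: 0.0
```

Request:
carry_out(
  deltas=[0,0,0,0,0,0.001,1,0,0,0,0,0,0,1],
)

```text
clock: 20.88
eef_pos: [422.7, -63.2, 32.4]
tool_rot: [3.142, -0.0, -0.099]
force: [-0.0, 0.0, -0.1]
width: 0.0
gripper_force: 0.0
```

```bash
python3 - <<'E'
from h import *
goto(row(-51,-60,30))
T=ctrl.get_image("top");S=ctrl.get_image("side")
o=np.hstack([cv2.resize(T[190:265,265:365],None,fx=4,fy=4),cv2.resize(S[205:305,310:380],None,fx=4,fy=4)[:300]]);cv2.imwrite("pics/v4.png",o[:,:,::-1])
E
```

```text
clk 20.88 pos [422.7 -63.2  32.4] rpy [ 1.80e+02 -1.00e-02 -5.65e+00] F [-0.   0.  -0.1] w 0.0 g 0.0
  -> [421.9 -63.3  30. ] shift [-0.8  0.3  2.4]
```

View pics/v4.png

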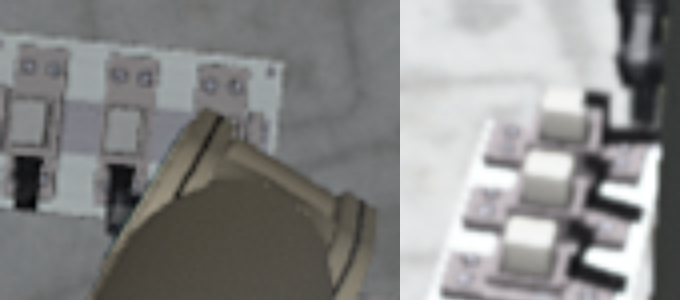

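```bash
python3 - <<'E'
from h import *
np.set_printoptions(precision=1,suppress=True)
def proj(n,X):
    c=ctrl.calibration(n);v=np.array(c["mtx"])@(np.array(c["R"])@np.array(X)+np.array(c["t"]).ravel());return v[:2]/v[2]
p=np.array(ctrl.read_state()["eef_pos"])
for nm,X in(("tcp",p),("tcp+20",p+[0,0,20]),("tab -57 z42",row(-57,-60,42)),("tab -51 z42",row(-51,-60,42)),("tab -23",row(-23,-60,42)),("hook top",row(-12,-60,65)),("tab2 z31",row(-55,0,31))): print(nm,X,proj("side",X),(proj("side",X)-[310,205])*4+[400,0])
E
```

```text
tcp [422.7 -63.2  32.4] [370.8 241.2] [643.2 144.8]
tcp+20 [422.7 -63.2  52.4] [371.1 234.9] [644.6 119.7]
tab -57 z42 [415.9 -62.8  42. ] [373.7 238.5] [654.9 134. ]
tab -51 z42 [421.9 -63.3  42. ] [371.3 238.2] [645.2 132.8]
tab -23 [449.8 -66.1  42. ] [360.  236.7] [600.1 126.9]
hook top [460.7 -67.1  65. ] [355.8 228.9] [583.4  95.5]
tab2 z31 [423.8  -3.2  31. ] [369.2 257.8] [636.7 211.1]
```

```bash
python3 - <<'E'
from h import *
S=avg("side",2);c=cv2.resize(S[205:255,335:385],None,fx=12,fy=12,interpolation=cv2.INTER_CUBIC).clip(0,255)
cv2.imwrite("pics/v5.png",(255*(c/255)**.45)[:,:,::-1].astype(np.uint8))
E
```

```text
(no output)
```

View pics/v5.png

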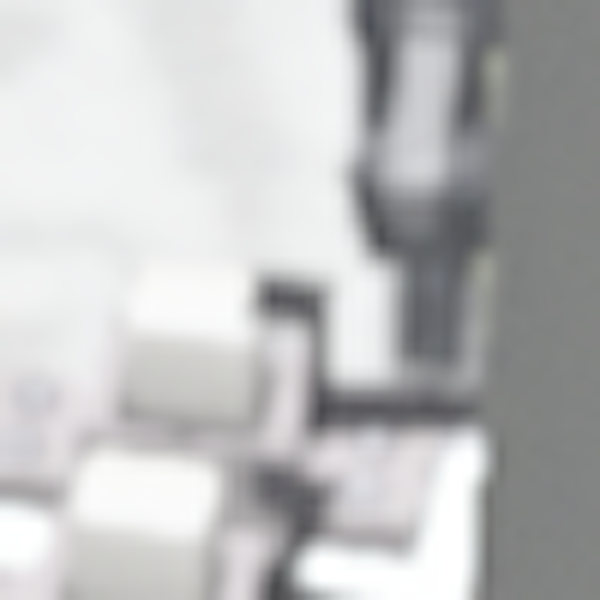

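The visible tip of the closed fingers is at about px (370.8,235.4), some 9 mm above the tab, which is still shut. So the finger tips really end about 18 mm above the stated TCP. I'll keep going down and watch the force.

Request:
carry_out(
  deltas=[0,0,0,0,0,0.003,1,0,0,0,0,0,0.003,1,0,0,0,0,0,0.002,1,0,0,0,0,0,0.002,1,0,0,0,0,0,0,1],
)

```text
clock: 21.7
eef_pos: [422.6, -63.1, 22.3]
tool_rot: [3.142, 0.0, -0.098]
force: [0.8, 0.5, -0.1]
width: 0.1
gripper_force: 0.0
```

Request:
carry_out(
  deltas=[0,0,0,0,0,0.002,1,0,0,0,0,0,0.002,1,0,0,0,0,0,0,1],
)

```text
clock: 22.08
eef_pos: [422.3, -63.1, 18.3]
tool_rot: [-3.142, 0.001, -0.099]
force: [-1.5, -0.5, 0.5]
width: -0.3
gripper_force: 0.7
```

```bash
python3 - <<'E'
from h import *
S=avg("side",2).max(2);np.set_printoptions(linewidth=200)
print("     ",list(range(360,377)))
for r in range(226,246): print(r,S[r,360:377].astype(int))
T=avg("top",1)
E
```

```text
[360, 361, 362, 363, 364, 365, 366, 367, 368, 369, 370, 371, 372, 373, 374, 375, 376]
226 [218 222 221 193  98  34  46  68  79  80  77  60  47  46  58  73  64]
227 [181 197 206 190 110  39  33  49  58  59  56  43  34  36  64  89  68]
228 [106 133 146 148 110  50  27  40  48  50  51  40  30  30  58  83  66]
229 [ 47  59  76 119 140  73  27  32  39  41  43  36  28  28  52  74  63]
230 [ 35  34  60 134 177 111  47  35  34  34  35  32  31  30  51  71  63]
231 [ 69  49  67 145 194 157 107  70  43  33  36  36  32  31  51  71  62]
232 [138  90  80 157 210 204 173 117  60  37  39  42  36  39  57  71  62]
233 [175 117 101 174 221 225 204 140  69  40  45  46  37  48  66  67  59]
234 [179 115 110 185 223 226 208 145  73  40  41  41  40  58  75  65  55]
235 [172 106 114 188 217 219 203 143  70  40  39  39  41  64  88  67  55]
236 [154  88  93 156 181 187 178 137  70  40  38  39  41  68  94  70  57]
237 [120  53  50  87 107 119 136 121  68  37  40  40  41  69  93  71  56]
238 [ 95  31  27  40  48  63  96 112  68  40  43  42  40  68  93  69  57]
239 [ 83  26  28  30  32  44  81 105  73  52  50  45  51  78 102  73  57]
240 [ 80  34  40  49  43  47  69  85  77  76  73  65  74  96 109  73  56]
241 [108  78  95 109  96  83  83  76  88  99  92  82  99 123 126  77  55]
242 [129 138 163 170 157 135 121 122 146 153 142 141 182 212 197 108  54]
243 [126 167 187 192 188 174 164 173 190 192 178 197 248 255 243 133  56]
244 [ 94 136 153 167 186 190 182 190 199 198 186 219 255 255 233 116  56]
245 [ 51  69  94 144 187 197 184 187 198 200 194 231 255 255 186  77  54]
```

Request:
carry_out(
  deltas=[0,0,0,0,0,0.002,1,0,0,0,0,0,0.002,1,0,0,0,0,0,0,1],
)

```text
clock: 22.6
eef_pos: [422.8, -63.1, 14.4]
tool_rot: [3.142, -0.0, -0.098]
force: [-0.8, -1.4, 3.2]
width: 0.4
gripper_force: 1.7
```

Contact at 3 N. I'll press on to the stop.

Request:
carry_out(
  deltas=[0,0,0,0,0,0.002,1,0,0,0,0,0,0.002,1,0,0,0,0,0,0.002,1,0,0,0,0,0,0,1],
)

```text
clock: 23.1
eef_pos: [423.0, -63.2, 10.8]
tool_rot: [-3.14, -0.003, -0.1]
force: [-6.3, 0.2, 38.9]
width: -0.1
gripper_force: 21.5
```

Request:
carry_out(
  deltas=[0,0,0,0,0,-0.003,1,0,0,0,0,0,0,1],
)

```text
clock: 23.35
eef_pos: [422.9, -63.1, 11.6]
tool_rot: [3.142, -0.001, -0.098]
force: [-1.6, 0.5, 9.7]
width: -0.0
gripper_force: 4.7
```

```bash
python3 - <<'E'
from h import *
goto()
S=avg("side",2);c=cv2.resize(S[200:250,335:385],None,fx=11,fy=11,interpolation=cv2.INTER_CUBIC).clip(0,255)
cv2.imwrite("pics/v6.png",(255*(c/255)**.45)[:,:,::-1].astype(np.uint8))
E
```

```text
clk 23.35 pos [422.9 -63.1  11.6] rpy [ 1.80e+02 -5.00e-02 -5.63e+00] F [-1.6  0.5  9.7] w -0.0 g 4.7
```

View pics/v6.png

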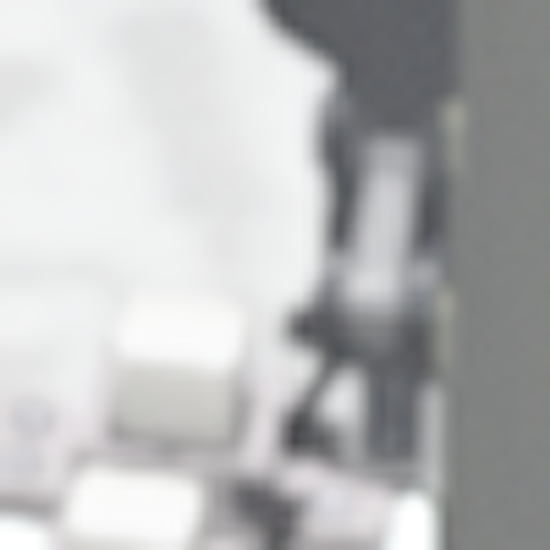

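The clip has swung open. Its hook is now at crop (310,325), clear of the relay's top at (180,340), and the tab is down under the finger. I'll rise and go over the old relay.

Request:
carry_out(
  deltas=[0,0,0,-0.002,0,-0.005,1,0,0,0,0,0,-0.03,1,0,0,0,0,0,-0.05,1,0,0,0,0.02,0,-0.02,0,0,0,0,0.02,0,0,0,0,0,0,0.012,0,0,0,0,0,0,0,0,0,0,0,0,0,0,0,0,0],
)

```text
clock: 24.45
eef_pos: [471.1, -68.0, 115.9]
tool_rot: [-3.141, 0.002, -0.099]
force: [-0.1, 0.1, -1.1]
width: 42.5
gripper_force: 0.0
```

```bash
python3 - <<'E'
from h import *
goto(row(0,-60,70),row(0,-60,25))
EOF=0
E
```

```text
clk 24.45 pos [471.1 -68.  115.9] rpy [-1.7999e+02  1.2000e-01 -5.6700e+00] F [-0.1  0.1 -1.1] w 42.5 g 0.0
  -> [472.6 -68.3  70. ] shift [ 1.7  0.1 45.9]
  -> [472.6 -68.3  25. ] shift [ 0.1  0.  45. ]
```

Request:
carry_out(
  deltas=[0,0,0,0.0015,0,0.03,0,0,0,0,0,0,0.03,0,0,0,0,0,0,0.015,0,0,0,0,0,0,0.005,0,0,0,0,0,0,0,0],
)

```text
clock: 25.08
eef_pos: [474.0, -68.4, 36.7]
tool_rot: [3.142, -0.0, -0.099]
force: [0.7, -0.5, 0.3]
width: 42.6
gripper_force: 0.0
```

Request:
carry_out(
  deltas=[0,0,0,0,0,0.004,0,0,0,0,0,0,0.004,0,0,0,0,0,0,0.002,0,0,0,0,0,0,0,0],
)

```text
clock: 25.58
eef_pos: [473.9, -68.2, 26.4]
tool_rot: [-3.142, 0.0, -0.098]
force: [-0.8, -0.1, 0.1]
width: 42.5
gripper_force: 0.0
```

Request:
carry_out(
  deltas=[0,0,0,-0.0012,0,0,0,0,0,0,0,0,0,0.5,0,0,0,0,0,0,1,0,0,0,0,0,0,1,0,0,0,0,0,0,1],
)

```text
clock: 26.2
eef_pos: [472.7, -68.2, 26.6]
tool_rot: [-3.142, -0.0, -0.099]
force: [-0.5, 0.1, 5.9]
width: 20.1
gripper_force: 60.0
```

Request:
carry_out(
  deltas=[0,0,0,0,0,-0.004,1,0,0,0,0,0,-0.008,1,0,0,0,0,0,-0.012,1,0,0,0,0,0,-0.02,1,0,0,0,0,0,-0.04,1,0,0,0,0,0,-0.05,1,0,0,0,0,0,-0.05,1,0,0,0,0,0,0,1,0,0,0,0,0,0,1,0,0,0,0,0,0,1],
)

```text
clock: 27.45
eef_pos: [471.8, -67.7, 209.5]
tool_rot: [-3.141, 0.002, -0.098]
force: [0.3, -0.6, -1.4]
width: 20.4
gripper_force: 59.4
```

```bash
python3 - <<'E'
from h import *
np.set_printoptions(precision=2,suppress=True)
goto()
# inspection camera: lens (dark annulus with bluish disc) and foot, from first pictures
T=cv2.imread("pics/top0.png")[:,:,::-1].astype(np.float32);S=cv2.imread("pics/side0.png")[:,:,::-1].astype(np.float32)
out={}
for n,im,b in(("top",T,(182,148,210,178)),("side",S,(246,280,282,314))):
    g=up(im,*b);v=g.max(2);x0=b[:2]
    hi=np.percentile(v,90);lo=v[v.shape[0]//4:-v.shape[0]//4].min()
    m=(v<(hi*.62)).astype(np.uint8)
    k,lab,st,ce=cv2.connectedComponentsWithStats(m)
    ok=[i for i in range(1,k) if st[i,0]>0 and st[i,1]>0 and st[i,0]+st[i,2]<m.shape[1] and st[i,1]+st[i,3]<m.shape[0]]
    i=max(ok,key=lambda i:st[i,4]);c=blob(lab==i);e=cv2.fitEllipse(cv2.convexHull(c));p=px(e[0],*x0)
    print(n,hi,lo,"lens annulus",p,np.array(e[1])/U,e[2],onz(n,p,118));out[n]=ray(n,p)
print("lens",two(out["top"],out["side"]))
a=np.radians(5.7);o=np.array([636.9,228.5]);x=np.array([np.cos(a),np.sin(a)])
print("foot-based lens",o-22*x,"focus",o-64.5*x)
E
```

```text
clk 27.45 pos [471.8 -67.7 209.5] rpy [-179.99    0.13   -5.64] F [ 0.3 -0.6 -1.4] w 20.4 g 59.4
top 174.20705 -11.600582 lens annulus [196.75 163.56] [13.17 15.08] 113.43095397949219 [616.1  227.81 118.  ]
side 254.30212 22.116789 lens annulus [265.51 296.35] [11.52 16.65] 126.11377716064453 [616.22 227.75 118.  ]
lens (array([616.15, 227.8 , 118.05]), [np.float64(0.05425094259762384), np.float64(0.054250942597600965)])
foot-based lens [615.01 226.31] focus [572.72 222.09]
```

Request:
carry_out(
  deltas=[0,0,-5.65,0,0,0,1,0,0,-5.65,0,0,0,1,0,0,0,0.01,-0.02,0,1,0,0,0,0.018,-0.04,0,1,0,0,0,0.018,-0.04,0,1,0,0,0,0.018,-0.04,0,1,0,0,0,0.018,-0.04,0,1,0,0,0,0.018,-0.04,0,1,0,0,0,0.018,-0.035,0,1,0,0,0,0.011,-0.025,0,1],
)

```text
clock: 28.7
eef_pos: [573.1, 225.1, 208.6]
tool_rot: [3.141, 0.003, 0.1]
force: [-0.1, -0.6, -0.1]
width: 20.6
gripper_force: 59.4
```

Request:
carry_out(
  deltas=[0,6,0,0,0,0,1,0,8,0,0,0,0,1,0,8,0,0,0,0,1,0,8,0,0,0,0,1,0,0,0,0,0,0,1,0,0,0,0,0,0,1,0,0,0,0,0,0,1,0,0,0,0,0,0,1],
)

```text
clock: 29.7
eef_pos: [574.7, 231.2, 210.7]
tool_rot: [-3.124, -0.465, 0.101]
force: [0.3, -0.3, -0.2]
width: 20.6
gripper_force: 59.4
```

```bash
cat >> h.py <<'E'
def fin(F=(573.86,223.58,192.),yaw=5.7,d=1.5):
    s=ctrl.read_state();R=Ro.from_euler("xyz",s["tool_rot"]);y=np.radians(yaw)
    G=Ro.from_euler("z",y)*Ro.from_euler("x",np.pi)*Ro.from_euler("y",np.radians(30))
    t=np.array(F)-d*G.apply([0,0,1]);goto(t);print(" turn deg",(R.inv()*G).as_rotvec(degrees=True).round(2),"toolz",R.apply([0,0,1]).round(3))
E
python3 -c "
from h import *
fin()"
```

```text
clk 29.7 pos [574.7 231.2 210.7] rpy [-178.98  -26.64    5.8 ] F [ 0.3 -0.3 -0.2] w 20.6 g 59.4
  -> [573.1 223.5 193.3] shift [-10.    7.8  14.3]
 turn deg [-1.07  3.36  0.06] toolz [ 0.444  0.063 -0.894]
```

Request:
carry_out(
  deltas=[0,0,0,0,0,0,1,0,0,0,0,0,0,1],
)

```text
clock: 29.95
eef_pos: [574.0, 231.5, 210.6]
tool_rot: [-3.123, -0.465, 0.101]
force: [-0.8, 0.1, -0.7]
width: 20.3
gripper_force: 59.4
```

```bash
python3 -c "
from h import *
fin();print(ctrl.read_state()['qpos'])"
```

```text
clk 29.95 pos [574.  231.5 210.6] rpy [-178.96  -26.62    5.81] F [-0.8  0.1 -0.7] w 20.3 g 59.4
  -> [573.1 223.5 193.3] shift [-9.3  8.1 14.5]
 turn deg [-1.09  3.38  0.07] toolz [ 0.444  0.063 -0.894]
[-1.0721425   0.53344325  0.79459189  2.08780891 -0.90421474  0.30649383
 -1.07985407]
```

Request:
carry_out(
  deltas=[0,0,0,-0.009,0.008,0.0,1,0,0,0,0,0,0.0145,1,0,0,0,0,0,0,1,0,0,0,0,0,0,1],
)

```text
clock: 30.45
eef_pos: [573.4, 223.6, 193.7]
tool_rot: [-3.124, -0.465, 0.101]
force: [-0.3, -0.9, -0.5]
width: 20.2
gripper_force: 59.4
```

```bash
python3 -c "
from h import *
fin();print(ctrl.read_state()['qpos'])"
```

```text
clk 30.45 pos [573.4 223.6 193.7] rpy [-178.96  -26.63    5.81] F [-0.3 -0.9 -0.5] w 20.2 g 59.4
  -> [573.1 223.5 193.3] shift [-0.4  0.1  0.2]
 turn deg [-1.09  3.37  0.06] toolz [ 0.444  0.063 -0.894]
[-1.01186001  0.54006356  0.72390823  2.11502362 -0.99814213  0.25467022
 -0.97613681]
```

Request:
carry_out(
  deltas=[-0.5,1.7,0,0,0,0,1,-0.6,1.7,0,0,0,0,1,0,0,0,0,0,0,1,0,0,0,0,0,0,1],
)

```text
clock: 30.95
eef_pos: [575.9, 226.7, 202.5]
tool_rot: [3.135, -0.508, 0.101]
force: [-0.5, -0.6, -0.5]
width: 20.4
gripper_force: 59.4
```

```bash
python3 -c "
from h import *
fin();print(ctrl.read_state()['qpos'])"
```

```text
clk 30.95 pos [575.9 226.7 202.5] rpy [179.64 -29.13   5.8 ] F [-0.5 -0.6 -0.5] w 20.4 g 59.4
  -> [573.1 223.5 193.3] shift [-7.2  2.9  6.5]
 turn deg [0.32 0.87 0.09] toolz [ 0.485  0.043 -0.873]
[-1.0980846   0.55534345  0.80651713  2.13056779 -1.09892201  0.23339561
 -0.90647083]
```

Joints 5 and 6 are at their limits in this elbow posture. I'll fit simple kinematics to the logged readings and look for a feasible posture.

```bash
cat > kin.py <<'E'
from h import *
from scipy.optimize import least_squares
from itertools import product
D=[([1.111,.629,.038,1.518,-.027,.996,-.02],[249.147,-599.629,208.995],np.degrees([-3.14,0,.394])),
([-1.0721425,0.53344325,0.79459189,2.08780891,-0.90421474,0.30649383,-1.07985407],[574.,231.5,210.6],[-178.96,-26.62,5.81]),
([-1.01186001,0.54006356,0.72390823,2.11502362,-0.99814213,0.25467022,-0.97613681],[573.4,223.6,193.7],[-178.96,-26.63,5.81]),
([-1.0980846,0.55534345,0.80651713,2.13056779,-1.09892201,0.23339561,-0.90647083],[575.9,226.7,202.5],[179.64,-29.13,5.8])]
LO=np.array([-3.06,-.37,-1.25,.18,-1.1,.23,-2.94]);HI=np.array([3.06,2.12,1.32,2.47,4.24,1.98,2.94])
def fk(q,sg,p):
    h,L1,a,L2,w,L3,c1,c7=p
    z=lambda t:Ro.from_euler("z",t);y=lambda t:Ro.from_euler("y",t)
    R=z(sg[0]*q[0]+c1)*y(q[1])*z(sg[1]*q[2]);x=np.array([0,0,h])+R.apply([a,0,L1])
    R=R*y(q[3]);x=x+R.apply([-a,0,L2]);R=R*z(sg[2]*q[4])*y(q[5]);x=x+R.apply([w,0,L3]);R=R*z(sg[3]*q[6]+c7);return x,R
def res(p,sg): 
    r=[]
    for q,x,e in D:
        X,R=fk(q,sg,p);r+=[(X-x)/10,(R.inv()*Ro.from_euler("xyz",e,degrees=True)).as_rotvec()*30]
    return np.concatenate(r)
def fit():
    best=None
    for sg in product((1,-1),repeat=4):
        for c7 in(0,np.pi):
            f=least_squares(res,[300,350,0,350,0,250,0,c7],args=(sg,))
            if best is None or f.cost<best[0]: best=(f.cost,sg,f.x)
    return best
E
python3 - <<'E'
from kin import *
np.set_printoptions(precision=3,suppress=True)
c,sg,p=fit();print(c,sg,p);print(res(p,sg).reshape(-1,6))
np.save("p.npy",np.r_[sg,p])
G=Ro.from_euler("z",np.radians(5.7))*Ro.from_euler("x",np.pi)*Ro.from_euler("y",np.radians(30));x=np.array([573.1,223.5,193.3])
rng=np.random.default_rng(0);S=[]
for half in(0,np.pi):
    Gh=G*Ro.from_euler("z",half)
    def f(q): X,R=fk(q,sg,p);return np.r_[(X-x)/10,(R.inv()*Gh).as_rotvec()*30]
    for _ in range(60):
        s=least_squares(f,rng.uniform(LO,HI),bounds=(LO,HI),max_nfev=80)
        if s.cost<1e-4:S.append((half,min((s.x-LO).min(),(HI-s.x).min()),s.x))
for h,m,q in sorted(S,key=lambda s:-s[1])[:14]: print(round(h,1),round(m,2),q)
E
```

```text
0.5046982395847358 (-1, -1, -1, -1) [322.406 549.974  12.35  359.903  -7.592 365.105  -0.038   1.536]
[[ 0.327  0.143  0.017  0.021 -0.009 -0.089]
 [ 0.004  0.022 -0.001  0.517 -0.009  0.022]
 [ 0.059  0.034  0.025  0.52  -0.011  0.022]
 [-0.054 -0.064 -0.041  0.564  0.015  0.045]]
3.1 0.31 [ 0.108  0.601 -0.925  2.164  1.554  0.691 -0.276]
3.1 0.31 [ 0.072  0.576 -0.859  2.164  1.546  0.643 -0.274]
3.1 0.31 [ 0.002  0.538 -0.739  2.165  1.532  0.563 -0.27 ]
3.1 0.3 [ 0.123  0.612 -0.953  2.164  1.557  0.712 -0.276]
3.1 0.25 [-0.09   0.502 -0.594  2.165  1.514  0.477 -0.262]
3.1 0.18 [-0.17   0.48  -0.473  2.165  1.496  0.411 -0.252]
3.1 0.13 [-0.241  0.465 -0.37   2.165  1.479  0.358 -0.241]
3.1 0.12 [-0.255  0.463 -0.35   2.165  1.475  0.348 -0.239]
3.1 0.12 [-0.259  0.462 -0.345  2.165  1.474  0.346 -0.238]
0 0.08 [ 0.196  0.686 -1.108  2.164  1.574  0.84   2.864]
0 0.07 [ 0.038  0.556 -0.799  2.165  1.539  0.602  2.869]
0 0.07 [ 0.035  0.554 -0.795  2.165  1.539  0.599  2.869]
3.1 0.07 [-0.327  0.453 -0.248  2.166  1.454  0.299 -0.223]
0 0.07 [-0.002  0.536 -0.733  2.165  1.531  0.56   2.872]
```

A posture with j3 < 0 and j5 about +1.5, with the gripper half-turned, reaches the pose with good margins. I'll untilt, turn the gripper half round, and tilt again from the other side.

Request:
carry_out(
  deltas=[0,-6,0,0,0,-0.01,1,0,-8,0,0,0,-0.01,1,0,-8,0,0,0,0,1,0,-7,0,0,0,0,1,0,0,-8,0,0,0,1,0,0,-10,0,0,0,1,0,0,-10,0,0,0,1,0,0,-10,0,0,0,1,0,0,-10,0,0,0,1,0,0,-10,0,0,0,1,0,0,-10,0,0,0,1,0,0,-10,0,0,0,1],
)

```text
clock: 32.45
eef_pos: [567.3, 225.3, 220.2]
tool_rot: [3.138, 0.005, 1.464]
force: [0.4, -0.3, 0.7]
width: 20.4
gripper_force: 59.4
```

```bash
python3 -c "
from h import *
goto();print(np.round(ctrl.read_state()['qpos'],3))"
```

```text
clk 32.45 pos [567.3 225.3 220.2] rpy [179.81   0.29  83.88] F [ 0.4 -0.3  0.7] w 20.4 g 59.4
[-0.83   0.645  0.68   1.634 -0.451  1.025 -0.116]
```

```bash
cat >> kin.py <<'E'
P=np.load("p.npy");SG,PP=P[:4],P[4:]
def err(q,X,R): x,r=fk(q,SG,PP);return np.r_[(X-x)/300,(R*r.inv()).as_rotvec()]
def step(q,X,R,n=6,k=0,home=None):
    for _ in range(n):
        e=err(q,X,R);J=np.array([(err(q+1e-5*d,X,R)-e)/-1e-5 for d in np.eye(7)]).T
        Jp=J.T@np.linalg.inv(J@J.T+1e-6*np.eye(6));dq=Jp@e
        if home is not None: dq=dq+k*(np.eye(7)-Jp@J)@(home-q)
        q=np.clip(q+dq,LO+.003,HI-.003)
    return q
def run(q,rows,**kw):
    q=np.array(q,float);X,R=fk(q,SG,PP)
    for r in rows:
        X=X+R.apply(np.array(r[3:6])*1000);R=R*Ro.from_rotvec(r[:3],degrees=True);q=step(q,X,R,**kw)
    return q,X,R
E
python3 - <<'E'
from kin import *
np.set_printoptions(precision=3,suppress=True)
rows=[[0,-6,0,0,0,-.01],[0,-8,0,0,0,-.01],[0,-8,0,0,0,0],[0,-7,0,0,0,0],[0,0,-8,0,0,0]]+[[0,0,-10,0,0,0]]*7
home=np.array(D[0][0]);mid=(LO+HI)/2
print("actual [-0.83   0.645  0.68   1.634 -0.451  1.025 -0.116]")
print("minnorm",run(D[3][0],rows,n=6)[0])
for k in(.02,.1): print("home",k,run(D[3][0],rows,k=k,home=home)[0],"mid",run(D[3][0],rows,k=k,home=mid)[0])
E
```

```text
actual [-0.83   0.645  0.68   1.634 -0.451  1.025 -0.116]
minnorm [-0.832  0.641  0.678  1.622 -0.424  1.036 -0.148]
home 0.02 [-0.452  0.56   0.034  1.624  0.005  0.963 -0.541] mid [-0.362  0.562 -0.11   1.624  0.098  0.967 -0.627]
home 0.1 [-0.271  0.571 -0.258  1.623  0.194  0.978 -0.715] mid [-0.162  0.593 -0.44   1.623  0.312  1.002 -0.824]
```

```bash
cat > plan.py <<'E'
from kin import *
import time
np.set_printoptions(precision=3,suppress=True)
def ori(yaw,a,b): return Ro.from_euler("z",np.radians(yaw))*Ro.from_euler("x",np.pi)*Ro.from_rotvec([a,b,0],degrees=True)
def path(q,wps):
    q=np.array(q,float);X,R=fk(q,SG,PP);mg=9;N=0
    for Xt,Rt in wps:
        rv=(R.inv()*Rt).as_rotvec(degrees=True);n=int(np.ceil(max(np.linalg.norm(rv)/9,np.linalg.norm(Xt-X)/40)));R0,X0=R,X
        for i in range(n):
            X=X0+(Xt-X0)*(i+1)/n;R=R0*Ro.from_rotvec(rv*(i+1)/n,degrees=True);q=step(q,X,R,n=2)
            m=min((q-LO)[2:].min(),(HI-q)[2:].min());mg=min(mg,m)
            if np.linalg.norm(err(q,X,R))>.02: return None
        N+=n
    return q,mg,N
if __name__=="__main__":
    q0=np.array(ctrl.read_state()["qpos"]);rng=np.random.default_rng(1);t=time.time();best=[]
    F=np.array([573.1,223.5,193.3])
    while time.time()-t<150:
        h=rng.integers(2);yaw,s=(185.7,-1) if h else (5.7,1)
        nw=rng.integers(1,4);w=[]
        for _ in range(nw):
            X=rng.uniform([450,-100,215],[640,260,330]).round(-1);a,b=rng.uniform(-30,30,2).round(0);yy=yaw+rng.choice([-60,-30,0,0,30,60]);w.append((X,yy,a,b))
        r=path(q0,[(X,ori(y,a,b)) for X,y,a,b in w]+[(F,ori(yaw,0,30*s))])
        if r and r[1]>.06: best.append((r[1],r[2],w,yaw,r[0]))
    best.sort(key=lambda b:-b[0]+.002*b[1])
    for b in best[:5]: print(round(b[0],3),b[1],b[3],[(list(x),y,a,c) for x,y,a,c in b[2]],b[4])
E
python3 plan.py
cat > fast.py <<'E'
from plan import *
h_,L1,a_,L2,w_,L3,c1,c7=PP
def rz(t): c,s=np.cos(t),np.sin(t);return np.array([[c,-s,0],[s,c,0],[0,0,1.]])
def ry(t): c,s=np.cos(t),np.sin(t);return np.array([[c,0,s],[0,1,0],[-s,0,c.item() if hasattr(c,'item') else c]])
def fkj(q):
    R=rz(-q[0]+c1);ax=[(np.array([0,0,-1.]),np.array([0,0,h_]))];x=np.array([0,0,h_])
    ax.append((R[:,1].copy(),x));R=R@ry(q[1]);ax.append((-R[:,2],x));R=R@rz(-q[2]);x=x+R@[a_,0,L1]
    ax.append((R[:,1].copy(),x));R=R@ry(q[3]);x=x+R@[-a_,0,L2];ax.append((-R[:,2],x));R=R@rz(-q[4])
    ax.append((R[:,1].copy(),x));R=R@ry(q[5]);x=x+R@[w_,0,L3];ax.append((-R[:,2],x));R=R@rz(-q[6]+c7)
    J=np.array([np.r_[np.cross(z,x-p)/300,z] for z,p in ax]).T;return x,R,J
def stp(q,X,R):
    for _ in range(2):
        x,r,J=fkj(q);M=R@r.T;e=np.r_[(X-x)/300,.5*np.array([M[2,1]-M[1,2],M[0,2]-M[2,0],M[1,0]-M[0,1]])]
        q=q+J.T@np.linalg.solve(J@J.T+1e-6*np.eye(6),e)
    q=np.clip(q,LO+.003,HI-.003);return q,np.linalg.norm(e)
def pth(q,wps):
    q=np.array(q,float);X,R,_=fkj(q);mg=9;N=0
    for Xt,Rt in wps:
        rv=Ro.from_matrix(R.T@Rt).as_rotvec(degrees=True);n=max(1,int(np.ceil(max(np.linalg.norm(rv)/9,np.linalg.norm(Xt-X)/40))));R0,X0=R,X
        S=Ro.from_rotvec(np.outer(np.arange(1,n+1)/n,rv),degrees=True).as_matrix()
        for i in range(n):
            X=X0+(Xt-X0)*(i+1)/n;R=R0@S[i];q,e=stp(q,X,R)
            if e>.02: return None
            mg=min(mg,(q-LO)[1:].min(),(HI-q)[1:].min())
        N+=n
    return q,mg,N
O=lambda y,a,b:ori(y,a,b).as_matrix()
E
cat > s1.py <<'E'
from fast import *
q0=np.array(ctrl.read_state()["qpos"]);rng=np.random.default_rng(2);t=time.time();L=[];k=0
X0=np.array([567.,225,260])
while time.time()-t<100:
    k+=1;w=[]
    for _ in range(rng.integers(1,4)):
        w.append((rng.uniform([420,-350,215],[660,260,350]).round(-1),rng.choice([-90,-30,0,30,90,150,185]),*rng.uniform(-40,40,2).round(0)))
    yend=rng.choice([5.7,185.7])
    r=pth(q0,[(X,O(y,a,b)) for X,y,a,b in w]+[(X0,O(yend,0,0))])
    if r and r[1]>.03: L.append((r[0][2],r[2],w,yend,r[0],r[1]))
L.sort(key=lambda b:b[0]+.004*b[1]);print(k,len(L))
for b in L[:6]: print(round(b[0],3),b[1],b[3],[(list(map(float,x)),int(y),a,c) for x,y,a,c in b[2]],b[4],round(b[5],2))
E
python3 s1.py
```

```text
2439 542
-0.179 50 185.7 [([420.0, 60.0, 220.0], -30, np.float64(14.0), np.float64(-30.0)), ([630.0, -290.0, 300.0], 150, np.float64(19.0), np.float64(-31.0)), ([550.0, 140.0, 230.0], 150, np.float64(-20.0), np.float64(-2.0))] [-0.305  0.525 -0.179  1.571  0.103  1.054  1.163] 0.26
0.038 22 185.7 [([540.0, -210.0, 240.0], 150, np.float64(-21.0), np.float64(-21.0))] [-0.44   0.52   0.038  1.571 -0.022  1.05   1.277] 0.12
0.08 21 185.7 [([610.0, -130.0, 290.0], 185, np.float64(-18.0), np.float64(-29.0))] [-0.466  0.521  0.08   1.571 -0.046  1.051  1.3  ] 0.23
0.112 17 185.7 [([620.0, 80.0, 250.0], 90, np.float64(-23.0), np.float64(-31.0))] [-0.486  0.522  0.112  1.571 -0.064  1.052  1.317] 0.25
0.01 44 185.7 [([650.0, 60.0, 220.0], -30, np.float64(19.0), np.float64(-1.0)), ([460.0, -190.0, 290.0], 150, np.float64(29.0), np.float64(8.0))] [-0.423  0.52   0.01   1.571 -0.006  1.05   1.263] 0.07
0.059 32 185.7 [([500.0, 250.0, 220.0], 30, np.float64(-4.0), np.float64(-31.0)), ([430.0, -200.0, 220.0], 150, np.float64(17.0), np.float64(-15.0))] [-0.453  0.521  0.059  1.571 -0.034  1.05   1.288] 0.24
```

```bash
cat > s2.py <<'E'
from fast import *
q0=np.array(ctrl.read_state()["qpos"]);rng=np.random.default_rng(3);t=time.time();L=[];k=0
F=np.array([573.1,223.5,193.3])
while time.time()-t<110:
    k+=1;w=[(rng.uniform([460,-250,230],[660,100,330]).round(-1),185.7,*rng.uniform([-35,-40],[20,-5]).round(0))]
    if rng.random()<.7: w.append((rng.uniform([460,0,230],[660,260,300]).round(-1),185.7,*rng.uniform([-40,-40],[20,0]).round(0)))
    r=pth(q0,[(X,O(y,a,b)) for X,y,a,b in w]+[(F,O(185.7,0,-30))])
    if r and r[1]>.01: L.append((r[1],r[2],w,r[0]))
L.sort(key=lambda b:-b[0]+.003*b[1]);print(k,len(L))
for b in L[:6]: print(round(b[0],3),b[1],[(list(map(float,x)),y,float(a),float(c)) for x,y,a,c in b[2]],b[3])
E
python3 s2.py
```

```text
4059 0
```

```bash
cat > s3.py <<'E'
from fast import *
rng=np.random.default_rng(4);F=np.array([573.1,223.5,193.3])
for q0 in([-0.305,0.525,-0.179,1.571,0.103,1.054,1.163],[-0.44,0.52,0.038,1.571,-0.022,1.05,1.277]):
    t=time.time();L=[];k=0;D_=[]
    while time.time()-t<70:
        k+=1;w=[]
        for _ in range(rng.integers(1,4)):
            w.append((rng.uniform([480,50,215],[660,260,300]).round(-1),185.7,*rng.uniform([-40,-40],[40,0]).round(0)))
        r=pth(q0,[(X,O(y,a,b)) for X,y,a,b in w]+[(F,O(185.7,0,-30))])
        if r: D_.append(r[1])
        if r and r[1]>.02: L.append((r[1],r[2],w,r[0]))
    L.sort(key=lambda b:-b[0]+.003*b[1]);print(k,len(D_),len(L))
    for b in L[:4]: print(round(b[0],3),b[1],[(list(map(float,x)),y,float(a),float(c)) for x,y,a,c in b[2]],b[3])
E
python3 s3.py
```

```text
8830 23 0
7420 192 0
```

```bash
cat > s4.py <<'E'
from fast import *
rng=np.random.default_rng(4);F=np.array([573.1,223.5,193.3])
q0=np.array(ctrl.read_state()["qpos"]);t=time.time();L=[];k=0
while time.time()-t<200:
    k+=1;w=[]
    if rng.random()<.5: w.append((np.array([540.,-210,240]),150,-21,-21))
    for _ in range(rng.integers(1,4)):
        w.append((rng.uniform([480,-50,215],[660,260,300]).round(-1),185.7,*rng.uniform([-40,-40],[40,10]).round(0)))
    r=pth(q0,[(X,O(y,a,b)) for X,y,a,b in w]+[(F,O(185.7,0,-30))])
    if r:
        m=min((r[0]-LO)[1:].min(),(HI-r[0])[1:].min());L.append((m,r[2],w,r[0]))
L.sort(key=lambda b:-b[0]+.002*b[1]);print(k,len(L))
for b in L[:8]: print(round(b[0],3),b[1],[(list(map(float,x)),y,float(a),float(c)) for x,y,a,c in b[2]],b[3])
# nullspace family at the target for reference: bend j6 along tool-down->target from the desired solution, walking back
q=np.array([0.002,.538,-.739,2.165,1.532,.563,-.27])
for nm,w in(("straight",[(F+[0,0,30],O(185.7,0,0))]),("viaright",[(F+[0,0,30],O(185.7,20,-20)),(F+[0,0,30],O(185.7,0,0))]),("vialeft",[(F+[0,0,30],O(185.7,-20,-20)),(F+[0,0,30],O(185.7,0,0))])): print(nm,pth(q,w))
E
python3 s4.py
```

```text
6223 284
0.003 14 [([590.0, 260.0, 220.0], 185.7, 7.0, -26.0)] [-0.787  0.467  0.378  2.183  0.224  0.233  0.962]
0.003 14 [([550.0, 230.0, 220.0], 185.7, 5.0, -20.0)] [-0.792  0.468  0.383  2.183  0.151  0.233  1.034]
0.003 15 [([500.0, 190.0, 270.0], 185.7, 1.0, -33.0)] [-0.784  0.467  0.375  2.183  0.282  0.233  0.905]
0.003 15 [([640.0, 200.0, 240.0], 185.7, 1.0, -29.0)] [-0.793  0.468  0.385  2.183  0.129  0.233  1.056]
0.003 15 [([530.0, 250.0, 300.0], 185.7, -6.0, -23.0)] [-0.799  0.47   0.391  2.184  0.027  0.233  1.156]
0.003 15 [([620.0, 160.0, 280.0], 185.7, 9.0, -31.0)] [-0.787  0.467  0.378  2.183  0.229  0.233  0.958]
0.003 15 [([570.0, 120.0, 220.0], 185.7, 4.0, -11.0)] [-0.8    0.47   0.392  2.184  0.015  0.233  1.167]
0.003 15 [([650.0, 230.0, 250.0], 185.7, -3.0, -25.0)] [-0.799  0.469  0.39   2.184  0.039  0.233  1.144]
straight None
viaright None
vialeft None
```

```bash
cat > s5.py <<'E'
from fast import *
import fast
def fine(q,wps,st=2.,tr=False):
    q=np.array(q,float);X,R,_=fkj(q);mg=9
    for Xt,Rt in wps:
        rv=Ro.from_matrix(R.T@Rt).as_rotvec(degrees=True);n=max(1,int(np.ceil(max(np.linalg.norm(rv)/st,np.linalg.norm(Xt-X)/10))));R0,X0=R,X
        S=Ro.from_rotvec(np.outer(np.arange(1,n+1)/n,rv),degrees=True).as_matrix()
        for i in range(n):
            X=X0+(Xt-X0)*(i+1)/n;R=R0@S[i];q,e=stp(q,X,R);mg=min(mg,(q-LO)[1:].min(),(HI-q)[1:].min())
            if e>.03:return None,e,q,mg,i/n
        if tr: print("   ",q,round(mg,3))
    return q,mg
if __name__=="__main__":
    F=np.array([573.1,223.5,193.3]);U_=F+[0,0,30]
    for q in([0.002,.538,-.739,2.165,1.532,.563,-.27],[-.255,.463,-.35,2.165,1.475,.348,-.239],[.123,.612,-.953,2.164,1.557,.712,-.276]):
        print(q)
        for a,b in((0,-15),(15,-25),(-15,-25),(25,-15),(-25,-15),(30,-30),(-30,-30)):
            print((a,b),fine(q,[(U_,O(185.7,a,b)),(U_,O(185.7,0,0))]))
E
python3 s5.py
```

```text
[0.002, 0.538, -0.739, 2.165, 1.532, 0.563, -0.27]
(0, -15) (array([ 0.14 ,  0.751, -1.006,  1.604,  0.677,  1.171,  0.654]), np.float64(0.24408129823890667))
(15, -25) (array([ 0.13 ,  0.741, -0.982,  1.604,  0.659,  1.159,  0.669]), np.float64(0.26839725467865616))
(-15, -25) (array([ 0.164,  0.78 , -1.071,  1.604,  0.723,  1.202,  0.614]), np.float64(0.11984141640631082))
(25, -15) (array([ 0.126,  0.737, -0.97 ,  1.605,  0.651,  1.154,  0.676]), np.float64(0.27979613646429946))
(-25, -15) (array([ 0.169,  0.786, -1.085,  1.604,  0.732,  1.21 ,  0.606]), np.float64(0.0029999999999998916))
(30, -30) (array([ 0.126,  0.737, -0.972,  1.604,  0.652,  1.155,  0.675]), np.float64(0.2784249898901281))
(-30, -30) (None, np.float64(0.04983179397779225), array([ 0.407,  0.548, -0.787,  2.185,  1.814,  0.233, -0.352]), np.float64(0.0030000000000000027), 0.045454545454545456)
[-0.255, 0.463, -0.35, 2.165, 1.475, 0.348, -0.239]
(0, -15) (array([ 0.048,  0.675, -0.795,  1.606,  0.528,  1.087,  0.784]), np.float64(0.1316021085137504))
(15, -25) (array([ 0.017,  0.657, -0.732,  1.606,  0.485,  1.
[... 841 characters left out ...]
0.181,  0.804, -1.124,  1.603,  0.76 ,  1.231,  0.582]), np.float64(0.1261998164976268))
(-15, -25) (array([ 0.194,  0.825, -1.165,  1.603,  0.79 ,  1.254,  0.557]), np.float64(0.0348211466262327))
(25, -15) (array([ 0.178,  0.8  , -1.114,  1.603,  0.753,  1.225,  0.588]), np.float64(0.13597513166949415))
(-25, -15) (array([ 0.175,  0.796, -1.105,  1.603,  0.747,  1.221,  0.593]), np.float64(0.0029999999999998916))
(30, -30) (array([ 0.18 ,  0.802, -1.119,  1.603,  0.757,  1.228,  0.585]), np.float64(0.13120349538162612))
(-30, -30) (None, np.float64(0.03845802038741259), array([ 0.481,  0.597, -0.92 ,  2.191,  1.535,  0.233, -0.062]), np.float64(0.0030000000000000027), 0.045454545454545456)
```

```bash
cat > s6.py <<'E'
from s5 import *
F=np.array([573.1,223.5,193.3]);U_=F+[0,0,30]
def rows(q,wps):
    q=np.array(q,float);X,R,_=fkj(q);mg=9;N=0;md=0
    for Xt,Rt in wps:
        rv=Ro.from_matrix(R.T@Rt).as_rotvec(degrees=True);n=max(1,int(np.ceil(max(np.linalg.norm(rv)/9,np.linalg.norm(Xt-X)/40))));R0,X0=R,X
        S=Ro.from_rotvec(np.outer(np.arange(1,n+1)/n,rv),degrees=True).as_matrix()
        for i in range(n):
            X=X0+(Xt-X0)*(i+1)/n;R=R0@S[i];p=q;q,e=stp(q,X,R);md=max(md,abs(q-p).max());mg=min(mg,(q-LO)[1:].min(),(HI-q)[1:].min())
            if e>.02 or md>.22 or mg<.05:return None
        N+=n
    return q,N,md
rng=np.random.default_rng(5);beam=[(np.array(ctrl.read_state()["qpos"]),0,[])]
for stage in range(3):
    t=time.time();L=[]
    while time.time()-t<45:
        q,N,w0=beam[rng.integers(len(beam))];w=[]
        for _ in range(rng.integers(1,3)): w.append((rng.uniform([440,-330,225],[680,260,350]).round(-1),185.7,*rng.uniform(-40,40,2).round(-1)))
        r=rows(q,[(X,O(y,a,b)) for X,y,a,b in w]+[(U_,O(185.7,0,0))])
        if r: L.append((r[0],N+r[1],w0+w+[(U_,185.7,0,0)]))
    L.sort(key=lambda b:b[0][2]+.006*b[1]);beam=L[:4]
    for q,N,w in beam[:3]:
        f=[fine(q,[(U_,O(185.7,25*k,-15)),(F,O(185.7,0,-30))]) for k in(0,1)]
        print(stage,len(L),q,N,[(list(map(float,x)),float(a),float(c)) for x,y,a,c in w],"\n   ",f)
E
python3 s6.py
```

```text
0 578 [-0.373  0.562 -0.06   1.608  0.039  0.972  1.228] 30 [([670.0, -300.0, 230.0], -0.0, -20.0), ([520.0, -70.0, 330.0], -10.0, -10.0), ([573.1, 223.5, 223.3], 0.0, 0.0)] 
    [(array([-0.78 ,  0.466,  0.371,  2.182,  0.338,  0.233,  0.851]), np.float64(0.0030000000000000027)), (array([-0.759,  0.463,  0.346,  2.18 ,  0.623,  0.233,  0.57 ]), np.float64(0.0030000000000000027))]
0 578 [-0.425  0.562  0.023  1.608 -0.015  0.971  1.277] 28 [([680.0, -290.0, 260.0], 10.0, -30.0), ([573.1, 223.5, 223.3], 0.0, 0.0)] 
    [(array([-0.788,  0.467,  0.379,  2.183,  0.222,  0.233,  0.965]), np.float64(0.0030000000000000027)), (array([-0.769,  0.464,  0.358,  2.181,  0.501,  0.233,  0.69 ]), np.float64(0.0030000000000000027))]
0 578 [-0.466  0.563  0.09   1.608 -0.058  0.973  1.317] 19 [([550.0, 20.0, 250.0], 30.0, 40.0), ([573.1, 223.5, 223.3], 0.0, 0.0)] 
    [(array([-0.793,  0.468,  0.385,  2.183,  0.13 ,  0.233,  1.054]), np.float64(0.0030000000000000027)), (array([-0.776,  0.465,  0.366,  2.182,  0.404,  0.233,  0.786]), np.float64(0.0030000000000000027))]
1 836 [-0.257  0.572 -0.248  
[... 2448 characters left out ...]
y([-0.709,  0.455,  0.281,  2.174,  0.995,  0.233,  0.206]), np.float64(0.0030000000000000027))]
2 856 [-0.203  0.581 -0.339  1.608  0.22   0.99   1.062] 70 [([670.0, -300.0, 230.0], -0.0, -20.0), ([520.0, -70.0, 330.0], -10.0, -10.0), ([573.1, 223.5, 223.3], 0.0, 0.0), ([490.0, -10.0, 320.0], -20.0, 10.0), ([450.0, -0.0, 330.0], 30.0, 20.0), ([573.1, 223.5, 223.3], 0.0, 0.0), ([630.0, -30.0, 340.0], -30.0, -30.0), ([450.0, 210.0, 290.0], -10.0, 0.0), ([573.1, 223.5, 223.3], 0.0, 0.0)] 
    [(array([-0.745,  0.46 ,  0.329,  2.178,  0.758,  0.233,  0.439]), np.float64(0.0030000000000000027)), (array([-0.691,  0.453,  0.257,  2.173,  1.067,  0.233,  0.135]), np.float64(0.0030000000000000027))]
```

```bash
cat > s7.py <<'E'
from s5 import *
F=np.array([573.1,223.5,193.3]);U_=F+[0,0,30]
G=O(185.7,0,-30)
q0=np.array(ctrl.read_state()["qpos"])
for nm,w in(("direct",[(U_,O(185.7,0,0)),(U_,O(185.7,25,-15))]),("direct40",[(U_,O(185.7,0,0)),(U_,O(185.7,40,-10))]),("loop1",[(np.array([550.,20,250]),O(185.7,30,40)),(U_,O(185.7,0,0)),(U_,O(185.7,25,-15))]),("loop1b",[(np.array([550.,20,250]),O(185.7,30,40)),(U_,O(185.7,0,0)),(U_,O(185.7,40,-20))])):
    r=fine(q0,w,tr=False);print(nm,r)
    if r[0] is None: continue
    r=fine(r[0],[(F,O(185.7,25,-25)),(F,G)]);q=r[0] if r[0] is not None else r[2]
    for i in range(80):
        if i in(0,10,30,79): x,R,_=fkj(q);print("  ",i,q,F-x,np.degrees(Ro.from_matrix(R.T@G).magnitude()).round(2))
        q,e=stp(q,F,G)
E
python3 s7.py
```

```text
direct (array([-1.015,  0.626,  0.509,  1.73 ,  0.297,  0.827,  0.877]), np.float64(0.596717643728863))
   0 [-0.777  0.466  0.367  2.182  0.382  0.233  0.807] [46.512 54.932 22.682] 11.85
   10 [-0.771  0.465  0.361  2.181  0.471  0.233  0.72 ] [41.681 58.689 20.236] 11.74
   30 [-0.753  0.462  0.339  2.179  0.686  0.233  0.508] [28.739 64.693 13.665] 11.32
   79 [-0.499  0.443 -0.008  2.167  1.374  0.233 -0.156] [-3.318 16.065 -1.018] 2.58
direct40 (array([-1.068,  0.786,  0.528,  1.542,  0.365,  1.118,  0.835]), np.float64(0.6489066949441381))
   0 [-0.773  0.465  0.363  2.182  0.436  0.233  0.754] [43.599 57.301 21.229] 11.79
   10 [-0.766  0.464  0.355  2.181  0.533  0.233  0.659] [38.123 60.888 18.437] 11.65
   30 [-0.744  0.46   0.328  2.178  0.766  0.233  0.43 ] [23.661 65.596 11.084] 11.09
   79 [-0.464  0.444 -0.057  2.167  1.396  0.233 -0.175] [-1.88   8.192 -0.521] 1.32
loop1 (array([-0.959,  0.61 ,  0.415,  1.73 ,  0.371,  0.845,  0.809]), np.float64(0.10749513124535204))
   0 [-0.767  0.464  0.356  2.181  0.516  0.233  0.676] [39.095 60.32  18.965] 11.67
   10 [-0.759  0.463  0.346  2.18   0.623  0.233  0.57 ] [32.672 63.437 15.667] 11.47
   30 [-0.729  0.458  0.308  2.176  0.883  0.233  0.316] [16.152 65.32   7.304] 10.63
   79 [-0.442  0.444 -0.087  2.166  1.408  0.233 -0.185] [-0.774  3.19  -0.2  ] 0.52
loop1b (array([-1.145,  0.745,  0.542,  1.704,  0.527,  0.937,  0.61 ]), np.float64(0.10749513124535204))
   0 [-0.764  0.464  0.353  2.181  0.554  0.233  0.638] [36.834 61.568 17.822] 11.61
   10 [-0.755  0.462  0.341  2.179  0.667  0.233  0.527] [29.959 64.355 14.286] 11.37
   30 [-0.72   0.457  0.296  2.175  0.939  0.233  0.26 ] [12.565 64.386  5.529] 10.34
   79 [-0.437  0.445 -0.094  2.166  1.41   0.233 -0.188] [-0.51   2.078 -0.13 ] 0.34
```

Simulating the solver shows it should slide to the good posture when the tilt comes in from the other side. I'll finish the half turn and do that.

Request:
carry_out(
  deltas=[0,0,-9.25,0,0,0,1,0,0,-9.25,0,0,0,1,0,0,-9.25,0,0,0,1,0,0,-9.25,0,0,0,1,0,0,-9.25,0,0,0,1,0,0,-9.25,0,0,0,1,0,0,-9.25,0,0,0,1,0,0,-9.25,0,0,0,1,0,0,-9.25,0,0,0,1,0,0,-9.25,0,0,0,1,0,0,-9.3,0,0,0,1,0,0,0,0,0,0,1],
)

```text
clock: 33.95
eef_pos: [567.4, 225.1, 220.3]
tool_rot: [-3.136, 0.002, -3.05]
force: [0.8, 0.4, -0.5]
width: 20.3
gripper_force: 59.4
```

Request:
carry_out(
  deltas=[8,-3,0,0,0,0,1,8,-3,0,0,0,0,1,8,-4,0,0,0,0,1,8,-5,0,0,0,0,1,0,0,0,0,0,0,1,0,0,0,0,0,0,1],
)

```text
clock: 34.7
eef_pos: [567.4, 225.4, 220.5]
tool_rot: [-2.564, 0.248, -2.967]
force: [0.8, 0.1, -0.8]
width: 20.9
gripper_force: 59.4
```

```bash
cat >> h.py <<'E'
def fin2(F=(573.86,223.58,192.),yaw=185.7,d=1.5,a=0,b=-30):
    s=ctrl.read_state();R=Ro.from_euler("xyz",s["tool_rot"])
    G=Ro.from_euler("z",np.radians(yaw))*Ro.from_euler("x",np.pi)*Ro.from_rotvec([a,b,0],degrees=True)
    t=np.array(F)-d*G.apply([0,0,1]);goto(t);print(" turn deg",(R.inv()*G).as_rotvec(degrees=True).round(2),"q",np.round(s["qpos"],3))
E
python3 -c "
from h import *
fin2();fin2(a=25,b=-25)"
```

```text
clk 34.7 pos [567.4 225.4 220.5] rpy [-146.91   14.21 -169.97] F [ 0.8  0.1 -0.8] w 20.9 g 59.4
  -> [573.1 223.5 193.3] shift [ 1.5 12.7 24.7]
 turn deg [-31.23 -14.15   8.46] q [-1.091  0.701  0.523  1.691  0.362  0.938  0.777]
clk 34.7 pos [567.4 225.4 220.5] rpy [-146.91   14.21 -169.97] F [ 0.8  0.1 -0.8] w 20.9 g 59.4
  -> [573.2 224.1 193.2] shift [ 1.4 13.3 24.5]
 turn deg [-6.91 -9.32  3.75] q [-1.091  0.701  0.523  1.691  0.362  0.938  0.777]
```

Request:
carry_out(
  deltas=[0,-10,3,0,0,0.005,1,0,-5,1,0,0,0.005,1,-5,0,0,0,0,0,1,-5,0,0,0,0,0,1,-5,0,0,0,0,0,1,0,0,0,0,0,0,1],
)

```text
clock: 35.45
eef_pos: [572.5, 216.1, 214.5]
tool_rot: [-2.792, 0.506, -2.88]
force: [0.7, -0.6, -0.7]
width: 20.0
gripper_force: 59.4
```

```bash
python3 -c "
from h import *
fin2()"
```

```text
clk 35.45 pos [572.5 216.1 214.5] rpy [-159.97   28.99 -165.02] F [ 0.7 -0.6 -0.7] w 20.0 g 59.4
  -> [573.1 223.5 193.3] shift [ 8.1 13.3 16.2]
 turn deg [-15.42   0.42   8.16] q [-1.159  0.559  0.644  2.063  0.594  0.339  0.558]
```

Request:
carry_out(
  deltas=[-3,0,1.6,0.0016,0.0026,0.0,1,-3,0,1.6,0.0016,0.0026,0.0,1,-3,0,1.6,0.0016,0.0026,0.0,1,-3,0,1.6,0.0016,0.0026,0.0,1,-3,0,1.6,0.0016,0.0026,0.0,1,0,0,0,0,0,0,1],
)

```text
clock: 36.2
eef_pos: [564.3, 229.2, 206.1]
tool_rot: [-3.129, 0.529, -3.032]
force: [0.3, -1.2, -0.4]
width: 20.2
gripper_force: 59.4
```

```bash
python3 -c "
from h import *
fin2()"
```

```text
clk 36.2 pos [564.3 229.2 206.1] rpy [-179.29   30.29 -173.73] F [ 0.3 -1.2 -0.4] w 20.2 g 59.4
  -> [573.1 223.5 193.3] shift [-0.6 -6.4 15.3]
 turn deg [-0.42  0.29  0.49] q [-0.623  0.416  0.061  2.155  1.156  0.235  0.01 ]
```

Request:
carry_out(
  deltas=[0,0,0,0,-0.003,0,1,0,0,0,0,-0.0034,0,1,-0.2,0.1,0.2,0,0,0.005,1,-0.2,0.1,0.2,0,0,0.005,1,0,0,0,-0.0005,0,0.005,1,0,0,0,0,0,0,1,0,0,0,0,0,0,1],
)

```text
clock: 37.08
eef_pos: [571.4, 226.9, 193.3]
tool_rot: [-3.14, 0.525, -3.034]
force: [-0.1, 0.6, 0.8]
width: 20.5
gripper_force: 59.4
```

```bash
python3 -c "
from h import *
fin2()"
```

```text
clk 37.08 pos [571.4 226.9 193.3] rpy [-179.92   30.08 -173.83] F [-0.1  0.6  0.8] w 20.5 g 59.4
  -> [573.1 223.5 193.3] shift [-1.2 -3.5  0.7]
 turn deg [0.15 0.09 0.41] q [-0.548  0.443 -0.011  2.155  1.301  0.234 -0.117]
```

Request:
carry_out(
  deltas=[0,0,0.4,-0.0006,-0.0018,0.0004,1,0,0,0,-0.0006,-0.0018,0.0003,1,0,0,0,0,0,0,1,0,0,0,0,0,0,1,0,0,0,0,0,0,1,0,0,0,0,0,0,1],
)

```text
clock: 37.83
eef_pos: [573.2, 223.2, 193.3]
tool_rot: [3.139, 0.525, -3.042]
force: [-0.4, 0.2, -0.1]
width: 20.3
gripper_force: 59.4
```

```bash
python3 - <<'E'
from h import *
fin2()
T=ctrl.get_image("top");S=ctrl.get_image("side")
o=np.hstack([cv2.resize(T[120:260,160:345],None,fx=2,fy=2),cv2.resize(S[215:355,220:390],None,fx=2,fy=2)]);cv2.imwrite("pics/v7.png",o[:,:,::-1])
E
```

```text
clk 37.83 pos [573.2 223.2 193.3] rpy [ 179.83   30.09 -174.32] F [-0.4  0.2 -0.1] w 20.3 g 59.4
  -> [573.1 223.5 193.3] shift [ 0.1  0.3 -0. ]
 turn deg [ 0.16  0.09 -0.02] q [-0.531  0.442 -0.022  2.155  1.309  0.234 -0.123]
```

View pics/v7.png

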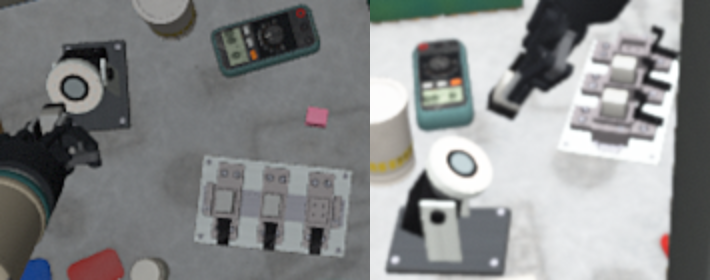

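The picture shows the left and middle sockets filled and the right one empty. The old relay is held with its dark base at side crop (500,103), aimed at the lens at (462,163). I'll do one numeric check of the base position, then hand in.

```bash
python3 - <<'E'
from h import *
np.set_printoptions(precision=1,suppress=True)
s=ctrl.read_state();R=Ro.from_euler("xyz",s["tool_rot"]);p=np.array(s["eef_pos"])
def proj(n,X):
    c=ctrl.calibration(n);v=np.array(c["mtx"])@(np.array(c["R"])@np.array(X)+np.array(c["t"]).ravel());return v[:2]/v[2]
for z in(1.5,-4.5,-34.5): print(z,[proj("side",p+R.apply([x,y,z])).round(1).tolist() for x,y in((14,11),(14,-11),(-14,-11),(-14,11))])
S=ctrl.get_image("side").max(2)
for r in range(248,276): print(r,S[r,276:300])
E
```

```text
1.5 [[291.4, 275.1], [292.3, 267.0], [278.9, 261.3], [277.8, 269.4]]
-4.5 [[292.9, 273.1], [293.8, 264.9], [280.4, 259.2], [279.2, 267.3]]
-34.5 [[300.5, 262.5], [301.3, 254.4], [287.7, 248.5], [286.6, 256.6]]
248 [238 237 236 235 233 232 231 232 234 234 233 231 217 173  99  41  26  31
  40  45  46  42  39  42]
249 [237 237 236 236 233 234 234 234 236 235 234 230 211 153  83  41  33  46
  51  46  42  42  42  46]
250 [236 235 234 234 234 234 235 236 235 235 232 231 230 206 158 103  73  82
  74  49  41  44  45  44]
251 [235 235 233 233 233 234 235 235 235 233 228 231 241 240 225 182 132 128
 102  64  47  47  48  47]
252 [236 234 233 232 233 233 234 235 235 229 221 231 243 245 239 210 162 152
 127  88  57  48  47  44]
253 [236 234 234 233 232 232 232 232 229 220 220 233 243 243 235 197 164 154
 132  90  56  46  43  39]
254 [236 235 235 233 232 232 233 230 220 208 222 236 243 238 212 175 156 139
 112  70  45  39  35  35]
255 [236 236 234 234 234 233 233 226 205 205 225 238 240 224 185 163 147 122
  80  50  41  35  33  36]
256 [236 235 235 235 235 234 229 211 198 208 224 233 224 195 169 1
[... 1293 characters left out ...]
  60  41  36  32  31  32  34  38  52  72  93 105 119 133
 157 191 218 222 219 217]
270 [220 214 194 171 139  97  62  39  29  29  28  28  31  38  48  59  76 107
 161 209 223 222 221 220]
271 [217 219 221 219 205 177 141  98  66  45  33  28  28  29  29  32  53 109
 181 221 226 224 223 223]
272 [215 218 222 223 225 221 206 181 149 118  90  61  35  25  25  36  79 150
 206 227 227 226 227 226]
273 [214 217 218 221 225 230 231 228 213 198 179 142  96  59  37  58 130 199
 224 229 229 228 227 228]
274 [211 214 218 220 225 229 231 232 232 231 227 209 179 139 104 119 181 225
 232 231 230 229 227 228]
275 [208 209 213 219 224 227 228 229 232 233 234 231 224 206 191 195 220 232
 232 232 232 229 228 227]
```

The corners match the prediction within about 1 px (roughly 2–3 mm) with no skew. Handing in.

```bash
python3 -c "
from cell import ctrl
print(ctrl.finish_job())"
```

```text
the job is handed in; nothing more can be done
None
```

I handed the job in at 38 s: new relays in the left then the middle socket, the right clip pressed open, and the old relay held underside to the lens. By the arm's readings that is within about 1 mm and 1° of the measured focus; in the side picture its corners match within about 1 px (2–3 mm). The clip press briefly peaked near 39 N at the fingers.

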